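# Fetch lost bottle caps with the reacher and park their box

### The job

Three or four bottle caps have rolled into the low gap under the clear riser: fetch each with the reacher by squeezing its trigger to close the jaws on the cap, then dip the jaws into the clear box and let go inside it, not above its rim, and never touch a cap with the gripper itself. When all the caps are in, slide the box, without lifting it, squarely onto the middle of its green-edged mat. Finish with the reacher standing on its black mat again, and leave the bottle, yogurt cup and steel lid alone.

Things in the scene. Friction and masses are not known exactly. Their poses are not given: they have to be found in the camera images.
- gap_front (a point): Middle of the front lower edge of the riser, on the table: a clear plastic top (underside 65 mm, upper face 71 mm above the table) on two wooden side panels. Its x axis points into the gap (180 mm deep, open at the front and back), z up; inner faces of the side panels at y = +206 and -206 mm, outer at 220 mm. Fixed to the table.
- reacher_grip (a point): Grip centre of the reacher, a loose 0.21 kg hand tool standing on its base, 46 mm above its underside. x points to the jaws, y to the trigger, z up. Squeezed along y from above: grey handle plate (outer face y -26 mm) and orange trigger plate (outer face y +26 mm at rest), both x -25 to 25 mm, from 30 mm below to 30 mm above this point. It balances close to here.
- reacher_foot (a point): Underside of the reacher, 46 mm below reacher_grip, same axes. Base plate x -53 to 37, y -26 to 26 mm, 12 mm thick. Behind the grip a black block, x -53 to -33 mm, 50 mm high; in front a bridge, x 27 to 37 mm, 50 mm high. From it a round shaft runs forward at y 0, from 34 to 46 mm above the underside, to the jaw pivots at x 125 mm.
- reacher_jaw (a point): Clamping point between the reacher's jaws, 170 mm ahead of the grip and 12 mm above the underside; same axes. The jaws are orange plates 4 to 24 mm above the underside, hanging below the shaft, pivoted 45 mm behind this point, ending 20 mm ahead of it. Released: 54 mm apart here, 64 mm at the tips, 74 mm over all; parallel when 30 mm apart; 22 mm apart when shut on nothing.
- trigger (a joint): Trigger travel, 0 (released, jaws open, 52 mm over the grip's faces) to 0.018 m (34 mm, jaws shut); a 30 mm cap is met at about 0.0135. A spring of 15 N (at 0) to 23 N reopens it. Hold with a finger opening of 47 to 49 mm to keep the jaws open; squeeze with 30 to 50 N to clamp. As the fingers centre, the tool shifts sideways in them by half the travel.
- tool_mat: Thin black rubber mat (300 x 120 mm, x along its length, flush with the table) on which the reacher lies at the start and must lie at the end. Origin at its centre.
- clear_box: Loose clear plastic open box of 0.1 to 0.2 kg, 130 x 130 mm, 50 mm high, walls and floor 4 mm. Origin at the centre of its underside, axes along its sides.
- box_mat: Thin white mat with a green edge, 170 x 170 mm over all, flush with the table, where the box is to be parked. Origin at its centre, axes along its sides.
- glass_bottle: Green glass bottle, 62 mm in diameter, 190 mm high, a bystander. Origin at its underside.
- yogurt_cup: White plastic cup, up to 68 mm in diameter, 75 mm high, a bystander. Origin at its underside.
- steel_lid: Steel jar lid, 72 mm in diameter, 12 mm high, a bystander. Origin at its underside.
- cap_red_center (a point): Centre of the red plastic bottle cap, a solid disc 30 mm in diameter and 18 mm high, 12 g, lying flat in the gap; loose. It may be absent.
- cap_blue_center (a point): Centre of the blue plastic bottle cap, a solid disc 30 mm in diameter and 18 mm high, 12 g, lying flat in the gap; loose. It may be absent.
- cap_yellow_center (a point): Centre of the yellow plastic bottle cap, a solid disc 30 mm in diameter and 18 mm high, 12 g, lying flat in the gap; loose. It may be absent.
- cap_green_center (a point): Centre of the green plastic bottle cap, a solid disc 30 mm in diameter and 18 mm high, 12 g, lying flat in the gap; loose. It may be absent.
Not all that is in view belongs to the job. Several things have the shape of the clear_box; the one meant has the colours described above.

How it is judged (in metres and radians):
On the way, in this order (a step that is already met when the one before it is completed fails the run):
1. a cap is clamped between the reacher's jaws (value of joint trigger above 0.009 m and contact force between any of cap_red, cap_blue, cap_yellow, cap_green and reacher above 1 N), for 0.2 s.
2. the reacher's jaws are dipped into the clear box (z of reacher_jaw in the frame of clear_box below 0.05 m and x of reacher_jaw in the frame of clear_box between -0.06 and 0.06 m and y of reacher_jaw in the frame of clear_box between -0.06 and 0.06 m), for 0.1 s.
3. every cap is in the clear box (x of cap_red_center in the frame of clear_box between -0.058 and 0.058 m and y of cap_red_center in the frame of clear_box between -0.058 and 0.058 m and z of cap_red_center in the frame of clear_box between 0 and 0.05 m and x of cap_blue_center in the frame of clear_box between -0.058 and 0.058 m and y of cap_blue_center in the frame of clear_box between -0.058 and 0.058 m and z of cap_blue_center in the frame of clear_box between 0 and 0.05 m and x of cap_yellow_center in the frame of clear_box between -0.058 and 0.058 m and y of cap_yellow_center in the frame of clear_box between -0.058 and 0.058 m and z of cap_yellow_center in the frame of clear_box between 0 and 0.05 m and x of cap_green_center in the frame of clear_box between -0.058 and 0.058 m and y of cap_green_center in the frame of clear_box between -0.058 and 0.058 m and z of cap_green_center in the frame of clear_box between 0 and 0.05 m), for 0.2 s.
4. the box stands squarely on its mat (x of clear_box in the frame of box_mat between -0.025 and 0.025 m and y of clear_box in the frame of box_mat between -0.025 and 0.025 m and (angle between the x axis of clear_box and the x axis of box_mat, either way round below 0.26 rad or angle between the x axis of clear_box and the y axis of box_mat, either way round below 0.26 rad)), for 0.2 s.
At the end, for the whole second after the job is handed in: Every cap lies in the clear box; the box stands on its mat, within 25 mm of its middle each way and 15 degrees of square; the released reacher stands upright on its black mat, grip and jaws both over the mat (within 150 mm along and 60 mm across of its middle); all at rest (all of step 3 and all of step 4 and x of reacher_grip in the frame of tool_mat between -0.15 and 0.15 m and y of reacher_grip in the frame of tool_mat between -0.06 and 0.06 m and x of reacher_jaw in the frame of tool_mat between -0.15 and 0.15 m and y of reacher_jaw in the frame of tool_mat between -0.06 and 0.06 m and angle between reacher_grip's own z axis and vertical below 0.2 rad and height (world z) of reacher_grip below 0.056 m and linear speed of each of clear_box, reacher, cap_red, cap_blue, cap_yellow, cap_green below 0.02 m/s and value of joint trigger below 0.003 m); the robot touches nothing.
It fails at once if a cap is touched by the gripper (contact force between any of cap_red, cap_blue, cap_yellow, cap_green and the fingers above 0.3 N).
It fails at once if a cap is let go above the box's rim instead of inside it ((z of cap_red_center in the frame of clear_box between 0.07 and 0.25 m and x of cap_red_center in the frame of clear_box between -0.055 and 0.055 m and y of cap_red_center in the frame of clear_box between -0.055 and 0.055 m and contact force between cap_red and reacher below 0.005 N) or (z of cap_blue_center in the frame of clear_box between 0.07 and 0.25 m and x of cap_blue_center in the frame of clear_box between -0.055 and 0.055 m and y of cap_blue_center in the frame of clear_box between -0.055 and 0.055 m and contact force between cap_blue and reacher below 0.005 N) or (z of cap_yellow_center in the frame of clear_box between 0.07 and 0.25 m and x of cap_yellow_center in the frame of clear_box between -0.055 and 0.055 m and y of cap_yellow_center in the frame of clear_box between -0.055 and 0.055 m and contact force between cap_yellow and reacher below 0.005 N) or (z of cap_green_center in the frame of clear_box between 0.07 and 0.25 m and x of cap_green_center in the frame of clear_box between -0.055 and 0.055 m and y of cap_green_center in the frame of clear_box between -0.055 and 0.055 m and contact force between cap_green and reacher below 0.005 N)).
It fails at once if the clear box is lifted off the shelf (height (world z) of clear_box above 0.02 m).
It fails at once if the bottle, cup or lid is moved more than 30 mm or tipped ((distance of glass_bottle from where it was at the start of the episode above 0.03 m or angle between glass_bottle's own z axis and vertical above 0.4 rad) or (distance of yogurt_cup from where it was at the start of the episode above 0.03 m or angle between yogurt_cup's own z axis and vertical above 0.4 rad) or (distance of steel_lid from where it was at the start of the episode above 0.03 m or angle between steel_lid's own z axis and vertical above 0.4 rad)).
Of cap_red, cap_blue, cap_yellow, cap_green only 3 to 4 are there at a start; the rules pass over those that are not, and their reading is None.
At some moment in a run one of cap_red, cap_blue, cap_yellow, cap_green, clear_box may be knocked a few centimetres aside while the robot is not near it.
It also fails if it takes over 210 s, if anything falls off the work surface, if the arm or the gripper's body presses on something with over 40 N, if the wrist force passes 120 N, or if a joint passes its speed limit or range.

### The arm

A 6-joint arm with a two-finger parallel gripper is mounted at the origin on the work surface. World frame = base frame: x ahead of the robot, y to its left, z up, the work surface at z = 0. Lengths are in mm, angles in rad, forces in N, time in s.
With the tool pointing down it reaches from about 325 to 850 mm from the base axis. Payload 15.5 kg.
Tool frame: the origin (TCP) lies midway between the tips of the shut fingers; the grasp point (between the pads) lies 19 mm behind it; z points along the fingers, y is the line along which they close (so a half turn about z gives the same grasp; the last joint's range is limited). The gripper opens to 91 mm and grips with 3 to 60 N. Pads are 32 mm wide; open, the fingers measure 118 mm over their backs; the gripper's body (76 mm by 178 mm) begins 60 mm behind the grasp point.
Start: joints at [-1.407, 0.494, 1.345, -0, 1.302, -0.096], TCP at [159.951, -604.187, 213.915] pointing down, gripper open.
Joint ranges: [-2.91, 2.91], [-0.82, 2.16], [0.22, 2.67], [-1.22, 4.37], [0.12, 2.79], [-3.08, 3.08]. Speed limits (rad/s): [1.89, 1.89, 2.57, 3.01, 3.01, 3.01].

### API

Orientations are given as a unit quaternion [x, y, z, w].
In Python, from station import bot gives the robot as it stands. The module is installed in compiled form; this text tells all that it offers.
- The arm moves only by the shell command python3 -m inch 'ROWS' [FORCE]. ROWS is text: rows parted by semicolons, each of 7 numbers parted by spaces: the opening in per cent of the stroke, from 0 (shut) to 100 (fully open), then the shift along the world's x, y, z in mm, then the turn, a rotation vector about the world's x, y, z in degrees. In form: grip x y z ax ay az; .... A call has 1 to 5 rows; each row shifts and turns the commanded pose from where the row before left it; what a row does not reach is not made up. A row lasts 1/8 s, in which the tool goes at most 62.5 mm and 10.7 degrees, less where a joint would pass 70% of its speed; a pose out of reach is approached as far as the arm can. A call is refused whole if a number of a shift passes 62.5 or a number of a turn 10.7, either way. A call with a gripper value outside its range is refused whole. The fingers move at their own pace and stop on an object; FORCE is the grip in N (left out, the last holds). Time passes only in rows, so rows that do not move let the fingers close. It gives the time, the measured TCP pose, the force, the opening and the grip force at its end, in the units of the state.
- bot.read_state(): the state, without advancing time (a new reading comes with each control period).
- bot.capture(name): name is "scene" or "top"; returns (picture, depth): 400x640x3 uint8, red, green, blue; 400x640 float32, mm along the optical axis (not along the pixel's ray), 0 where there is no reading.
- bot.camera_model(name): a dict with "camera_matrix" (3x3 intrinsics, pixels), "dist_coeffs" ([k1, k2, p1, p2, k3] as OpenCV has them; the pictures are not rectified), "cam_to_world" (4x4, takes a point from camera to world coordinates). Camera axes: x right, y down, z forward; pixel columns grow to the right and rows downward; lengths in mm; the calibration is good to about 2 mm. A picture is of the moment at which its call begins. camera_model takes no time and is no camera call.
- bot.close_job(): hands the job in; it is judged then, once.
Trained networks look in the newest picture that a camera, given by its name, has taken for a name from the list of things; names that differ only in an ending like _2 or _b are one class to them, and where a whole thing is asked for, a point or a joint stands for the part that bears it (a point fixed in the world has none). Each returns a list of dicts, best first, with "conf" (0 to 1); they miss things now and then, are a little off and sometimes report something else, mostly with a low value. They report only what shows in the picture. A call takes as long as a camera call. They do not tell look-alikes from the thing itself.
- bot.search_frame(camera, target): "box" ([left, top, right, bottom] in pixels, round what is visible of it).
- bot.masks_of(camera, target): "mask" (400x640 bool, what is visible of it) and "box" ([left, top, right, bottom] in pixels, round what is visible of it).
The state is a dict: "clock": time; "joints": joint angles; "dq": joint speeds; "joint_torque": joint torques, N m; "ee_pos": TCP position; "ee_rot": TCP orientation; "force": force on the tool from outside, world axes, zero at the start; "moment": the same for the moment, N m; "width": opening from 0.0 (shut) to 1.0 (fully open); "finger_force": force on a finger pad.
Only numpy, scipy, OpenCV 4.12 (cv2) and the standard library are available. Lean on these libraries where they do the work, as an engineer would, in place of code of your own. Each camera call takes 0.05 s, during which the arm holds its last target. There are 200 camera calls.

## Working session

There is one attempt and no reset: what is moved stays moved. The work goes in short steps, Python scripts to look and compute and a shell command to move; the robot and the scene stay as the last step left them, time stands still between calls to the robot, and variables do not carry over. Pictures are saved under pics/ and viewed, at most 14 in all, crops included, and the job is handed in when it is done.

```bash
mkdir -p pics; cat > h.py <<'E'
import numpy as np, cv2
from station import bot
def cap(n,f=None):
    p,d=bot.capture(n)
    if f: cv2.imwrite('pics/'+f,p[:,:,::-1])
    return p,d
def world(n,u,v,z=None,depth=None):
    m=bot.camera_model(n);K=np.array(m['camera_matrix']);T=np.array(m['cam_to_world'])
    q=cv2.undistortPoints(np.array([[[u,v]]],float),K,np.array(m['dist_coeffs']))[0,0]
    r=T[:3,:3]@np.array([q[0],q[1],1]);o=T[:3,3]
    s=depth if depth is not None else (z-o[2])/r[2]
    return o+s*r
def pix(n,P):
    m=bot.camera_model(n);T=np.linalg.inv(np.array(m['cam_to_world']))
    r,_=cv2.Rodrigues(T[:3,:3]);return cv2.projectPoints(np.array(P,float).reshape(-1,1,3),r,T[:3,3],np.array(m['camera_matrix']),np.array(m['dist_coeffs']))[0][:,0]
E
python3 - <<'E'
from h import *
cap('top','top0.png');cap('scene','scene0.png')
for n in('top','scene'):
    m=bot.camera_model(n);print(n,np.round(m['camera_matrix'],1).tolist(),np.round(m['cam_to_world'],3).tolist())
print(bot.read_state())
E
```

```text
top [[490.7, 0.0, 322.2], [0.0, 490.7, 199.4], [0.0, 0.0, 1.0]] [[0.027, -0.995, 0.095, 314.656], [-1.0, -0.026, 0.011, 42.819], [-0.008, -0.096, -0.995, 1803.358], [0.0, 0.0, 0.0, 1.0]]
scene [[404.5, 0.0, 321.7], [0.0, 404.5, 199.2], [0.0, 0.0, 1.0]] [[0.534, 0.648, -0.543, 1291.271], [0.845, -0.408, 0.344, -474.131], [0.002, -0.643, -0.766, 1220.286], [0.0, 0.0, 0.0, 1.0]]
{'clock': 0.1, 'joints': array([-1.40750497e+00,  4.94122976e-01,  1.34606050e+00, -1.79845130e-06,
        1.30251266e+00, -9.54864066e-02]), 'dq': array([-0.00097028, -0.00163726, -0.00306271,  0.0008666 ,  0.00069764,
        0.00014741]), 'joint_torque': array([-7.80132323e-04, -8.80246997e+01, -3.82542515e+01,  7.09597184e-02,
        4.83676430e-02, -1.14665218e-05]), 'ee_pos': array([ 159.89170982, -603.84692136,  213.39963382]), 'ee_rot': array([ 9.91640749e-01,  1.29028372e-01, -1.95683003e-05, -5.51396649e-04]), 'force': array([-0.54145339, -0.06575877,  0.09582938]), 'moment': array([-0.04900155,  0.01850552,  0.02892786]), 'finger_force': 0.0, 'width': 1.0000237598528883}
```

View pics/top0.png

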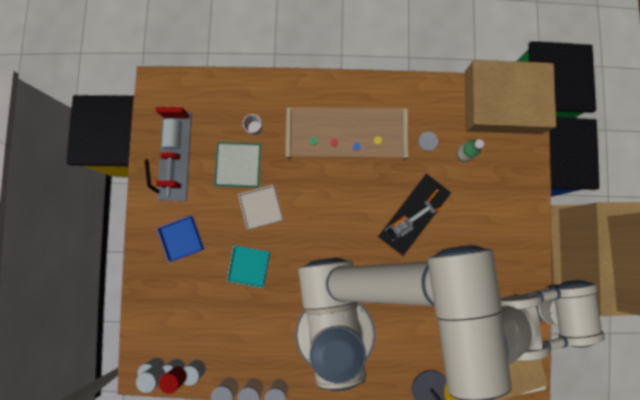

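View pics/scene0.png

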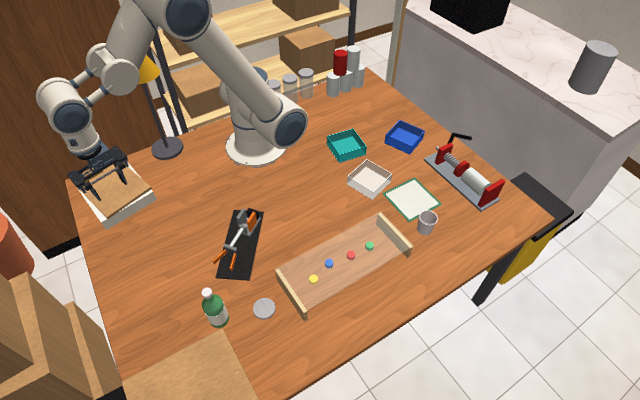

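The scene has four caps in the gap, at top-view pixels green (313,141), red (334,143), blue (356,147) and yellow (378,140). Three things have the box's shape: clear/whitish (260,207), blue (181,239) and teal (249,266). The colourless one at (260,207) fits "clear plastic". The green-edged mat is at (238,165), and the reacher is on its black mat at (414,215) with its jaws towards the upper right.

```bash
python3 - <<'E'
from h import *
p,d=cap('top')
c=cv2.resize(p[85:260,200:480],None,fx=2.85,fy=2.85,interpolation=cv2.INTER_CUBIC);cv2.imwrite('pics/c1.png',c[:,:,::-1])
hsv=cv2.cvtColor(p,cv2.COLOR_RGB2HSV)
for t,z in [('reacher_grip',46),('tool_mat',0),('clear_box',50),('box_mat',0),('cap_red_center',18),('cap_blue_center',18),('cap_yellow_center',18),('cap_green_center',18),('glass_bottle',100),('yogurt_cup',75),('steel_lid',12)]:
    for r in bot.masks_of('top',t)[:4]:
        m=r['mask'];ys,xs=np.nonzero(m)
        if len(xs)==0: continue
        rr=cv2.minAreaRect(np.c_[xs,ys].astype(np.float32))
        B=np.array([world('top',*q,z)[:2] for q in cv2.boxPoints(rr)])
        e=B[1]-B[0];f=B[2]-B[1]
        print(t,round(r['conf'],2),np.round(r['box']),'c',np.round(world('top',xs.mean(),ys.mean(),z)[:2]),'rectc',np.round(B.mean(0)),'sides',np.round([np.hypot(*e),np.hypot(*f)]),'ang',np.round(np.degrees([np.arctan2(e[1],e[0]),np.arctan2(f[1],f[0])]),1))
E
```

```text
reacher_grip 0.68 [380. 175. 450. 258.] c [ 445. -275.] rectc [ 439. -271.] sides [296. 124.] ang [ -36.3 -126.2]
reacher_grip 0.56 [385. 194. 432. 242.] c [ 407. -242.] rectc [ 428. -270.] sides [223.  54.] ang [ -52.5 -142.7]
tool_mat 0.81 [381. 176. 451. 258.] c [ 451. -288.] rectc [ 442. -279.] sides [303. 122.] ang [ -36.5 -126.4]
tool_mat 0.71 [243. 115. 262. 136.] c [766. 333.] rectc [766. 334.] sides [68. 77.] ang [ -88.9 -177.6]
tool_mat 0.48 [215. 139. 266. 190.] c [611. 383.] rectc [610. 382.] sides [175. 175.] ang [  0.9 -90.8]
clear_box 0.92 [159. 218. 202. 260.] c [329. 568.] rectc [330. 568.] sides [142. 134.] ang [ -70.1 -158.7]
clear_box 0.79 [230. 244. 274. 287.] c [238. 319.] rectc [238. 319.] sides [130. 137.] ang [ -9.2 -99.5]
clear_box 0.69 [238. 183. 282. 231.] c [450. 285.] rectc [450. 286.] sides [141. 140.] ang [ -73.9 -163.4]
clear_box 0.18 [388. 198. 434. 242.] c [ 405. -242.] rectc [ 417. -258.] sides [188.  52.] ang [ -52.1 -142.3]
box_mat 0.8 [215. 140. 265. 187.] c [611. 382.] rectc [612. 383.] sides [171. 173.] ang [  0.1 -91.7]
cap_blue_center 0.38 [241. 112. 263. 132.] c [761. 330.] rectc [760. 329.] sides [64. 81.] ang [ -42.5 -133.8]
cap_blue_center 0.23 [388. 191. 437. 242.] c [ 415. -253.] rectc [ 433. -278.] sides [238.  59.] ang [ -51.5 -141.8]
cap_yellow_center 0.34 [380. 176. 451. 258.] c [ 448. -285.] rectc [ 440. -276.] sides [298. 120.] ang [ -36.6 -126.5]
cap_yellow_center 0.19 [242. 112. 262. 136.] c [762. 330.] rectc [762. 331.] sides [68. 76.] ang [ -88.9 -177.6]
yogurt_cup 0.78 [241. 114. 262. 132.] c [749. 321.] rectc [749. 322.] sides [66. 70.] ang [ -88.9 -177.6]
steel_lid 0.67 [422. 131. 439. 152.] c [ 716. -325.] rectc [ 715. -325.] sides [72. 76.] ang [-88.2 179.9]
```

View pics/c1.png

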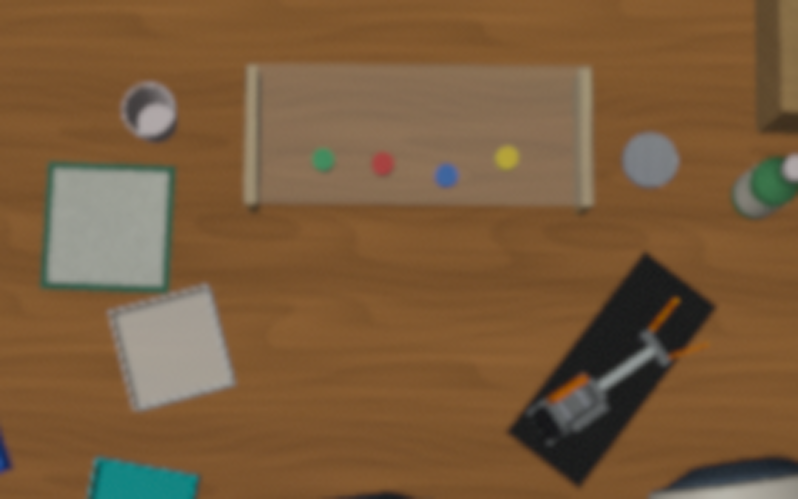

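The crop confirms it: the box at crop (170,348), top pixel (260,207), is colourless with thin clear walls, while the other two are solid teal and blue. The reacher points up and to the right, with its orange trigger on its upper-left side. Next I'll refine the reacher, riser and cap positions.

```bash
cat > caps.py <<'E'
from h import *
R={'red':[(0,8),(172,180)],'blue':[(100,125)],'yellow':[(22,34)],'green':[(55,88)]}
def caps(n,p,z=18,roi=None):
    h=cv2.cvtColor(p,cv2.COLOR_RGB2HSV);o={}
    if roi is None: roi=(540,800,-220,260)
    for k,rs in R.items():
        m=sum(((h[...,0]>=a)&(h[...,0]<=b)&(h[...,1]>110)&(h[...,2]>60)).astype(np.uint8) for a,b in rs)
        N,L,S,C=cv2.connectedComponentsWithStats(m)
        l=[]
        for i in range(1,N):
            if S[i,4]<12 or S[i,4]>400: continue
            w=world(n,*C[i],z)
            if roi[0]<w[0]<roi[1] and roi[2]<w[1]<roi[3]: l.append((np.round(w[:2]).tolist(),int(S[i,4])))
        o[k]=l
    return o
E
python3 - <<'E'
from h import *; from caps import *
im={}
for n in('top','scene'):
    p,d=cap(n);im[n]=p
    print(n,caps(n,p,16))
    h=cv2.cvtColor(p,cv2.COLOR_RGB2HSV)
    m=((h[...,0]>=5)&(h[...,0]<=16)&(h[...,1]>190)&(h[...,2]>120)).astype(np.uint8)
    N,L,S,C=cv2.connectedComponentsWithStats(m)
    for i in range(1,N):
        w=world(n,*C[i],14)
        if S[i,4]>4 and 300<w[0]<650 and -420<w[1]<-150: print(' orange',C[i].round(1),S[i,4],'z14',w[:2].round(),'z70',world(n,*C[i],70)[:2].round())
# riser corners (panel tops z=71?) in top crop coords
for q in [(248,207),(583,207),(590,66),(252,66)]:
    u,v=200+q[0]/2.85,85+q[1]/2.85
    print(q,world('top',u,v,0)[:2].round(),world('top',u,v,71)[:2].round())
# overlay of reacher model
def ov(g,a,n):
    c,s=np.cos(a),np.sin(a)
    def W(x,y,z): return [g[0]+c*x-s*y,g[1]+s*x+c*y,z]
    poly=[[W(-53,-26,12),W(37,-26,12),W(37,26,12),W(-53,26,12)],[W(-25,20,76),W(25,20,76),W(25,26,76),W(-25,26,76)],[W(-25,-20,76),W(25,-20,76),W(25,-26,76),W(-25,-26,76)],[W(37,-6,40),W(125,-6,40),W(125,6,40),W(37,6,40)],[W(125,0,24),W(190,34,24)],[W(125,0,24),W(190,-34,24)]]
    x0,y0,f=(370,165,8) if n=='top' else (200,195,6)
    w,hh=(90,95) if n=='top' else (90,95)
    c_=cv2.resize(im[n][y0:y0+hh,x0:x0+w],None,fx=f,fy=f,interpolation=cv2.INTER_CUBIC)
    c_=np.ascontiguousarray(c_[:,:,::-1])
    for P in poly:
        q=((pix(n,P)-[x0-.5,y0-.5])*f).astype(np.int32);cv2.polylines(c_,[q],True,(0,255,0),1)
    return cv2.resize(c_,(400*w//hh*1,400) )
np.save('im_top.npy',im['top']);np.save('im_scene.npy',im['scene'])
g=(398,-232);a=np.radians(-53)
cv2.imwrite('pics/ov1.png',np.hstack([ov(g,a,'top'),ov(g,a,'scene')]))
E
```

```text
top {'red': [([701.0, 25.0], 63)], 'blue': [([687.0, -59.0], 30)], 'yellow': [([712.0, -137.0], 61)], 'green': [([704.0, 102.0], 24)]}
 orange [434.3 192.9] 7 z14 [ 521. -350.] z70 [ 514. -338.]
 orange [442.3 207.4] 19 z14 [ 468. -380.] z70 [ 463. -367.]
 orange [399.3 220.4] 26 z14 [ 416. -222.] z70 [ 413. -214.]
scene {'red': [([705.0, 18.0], 67)], 'blue': [([692.0, -65.0], 55)], 'yellow': [([717.0, -143.0], 67)], 'green': [([706.0, 98.0], 30)]}
 orange [251.4 220.7] 104 z14 [ 385. -210.] z70 [ 427. -222.]
 orange [218.9 255.7] 37 z14 [ 463. -375.] z70 [ 502. -379.]
 orange [232.7 260.6] 45 z14 [ 507. -342.] z70 [ 543. -348.]
(248, 207) [641. 197.] [628. 191.]
(583, 207) [ 652. -241.] [ 639. -230.]
(590, 66) [ 842. -249.] [ 821. -238.]
(252, 66) [830. 198.] [810. 192.]
```

View pics/ov1.png

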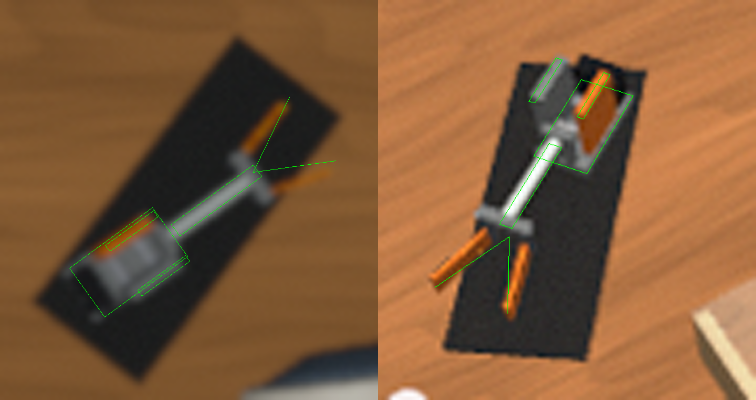

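The overlay shows my first reacher estimate about 8 mm too far forward, so I'll use grip ≈ (392,-228) with axis ≈ -54°. Averaging both cameras, the caps are at red (703,21), blue (690,-62), yellow (715,-140) and green (705,100), about 50-70 mm inside the gap. The gripper goes above the reacher first.

```bash
python3 -m inch '100 29 47 0 0 0 -8.6;100 29 47 0 0 0 -8.6;100 29 47 0 0 0 -8.6;100 29 47 0 0 0 -8.6;100 29 47 0 0 0 -8.6'; python3 -m inch '100 29 47 0 0 0 -8.6;100 29 47 0 0 0 -8.6;100 29 47 0 0 0 -8.6;100 0 0 -30 0 0 0;100 0 0 0 0 0 0'; python3 -c "
from h import *
from scipy.spatial.transform import Rotation as R
s=bot.read_state();print(R.from_quat(s['ee_rot']).as_matrix().round(3).tolist(),s['joints'].round(2))"
```

```text
clock: 1.42
ee_pos: [305.7, -367.7, 214.1]
ee_rot: [0.969, -0.246, 0.0, 0.0]
force: [1.1, -0.3, 0.2]
width: 0.995
finger_force: 0.0
clock: 2.05
ee_pos: [390.3, -229.1, 182.9]
ee_rot: [0.893, -0.45, -0.001, -0.0]
force: [-0.2, 0.1, 0.5]
width: 0.999
finger_force: 0.0
[[0.594, -0.804, -0.002], [-0.804, -0.594, 0.002], [-0.003, 0.001, -1.0]] [-0.66  0.29  1.79 -0.    1.06  1.84]
```

```bash
python3 -m inch '100 0.5 1 -40 0 0 0;100 0.5 0 -38 0 0 0;100 0 0 0 0 0 0'; python3 - <<'E'
from h import *
p,d=cap('scene');c=cv2.resize(p[150:310,150:350],None,fx=4,fy=3.75,interpolation=cv2.INTER_CUBIC)
a=np.radians(-53.5);g=(392,-228);x=np.array([np.cos(a),np.sin(a)]);y=np.array([-x[1],x[0]])
for pts in [[(-25,26),(25,26)],[(-25,-26),(25,-26)],[(125,0),(170,0)]]:
    P=[np.r_[g+x*u+y*v,76 if u<100 else 12] for u,v in pts];q=((pix('scene',P)-[149.5,149.5])*[4,3.75]).astype(int)
    cv2.line(c,tuple(map(int,q[0])),tuple(map(int,q[1])),(0,255,0),1)
cv2.imwrite('pics/a1.png',c[:,:,::-1])
E
```

```text
clock: 2.42
ee_pos: [390.8, -229.1, 105.1]
ee_rot: [0.892, -0.451, -0.002, -0.0]
force: [0.1, 0.3, 1.3]
width: 0.999
finger_force: 0.0
```

View pics/a1.png

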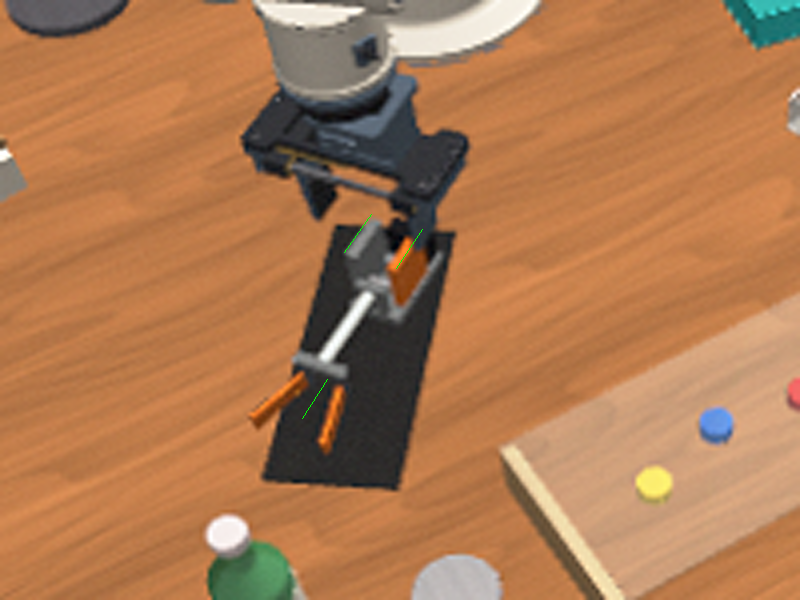

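The picture shows the fingers straddling both plates, with plate tops at (365,235) and (405,245) and fingertips at (320,210) and (430,225). I'll go down and hold at about 52% opening (48 mm), which is 47-49 mm.

```bash
python3 -m inch '100 0 0 -40 0 0 0;100 0 0 -28 0 0 0;100 0 0 -10 0 0 0;100 0 0 0 0 0 0;52.5 0 0 0 0 0 0' 40; python3 -m inch '52.5 0 0 0 0 0 0;52.5 0 0 0 0 0 0;52.5 0 0 0 0 0 0;52.5 0 0 0 0 0 0;52.5 0 0 0 0 0 0'
```

```text
clock: 3.1
ee_pos: [392.6, -229.7, 29.2]
ee_rot: [0.892, -0.451, 0.001, 0.0]
force: [0.8, 0.4, 1.0]
width: 0.922
finger_force: 0.0
clock: 3.72
ee_pos: [391.6, -229.5, 28.2]
ee_rot: [0.893, -0.451, -0.0, 0.0]
force: [-6.4, -5.3, 11.0]
width: 0.531
finger_force: 21.0
```

```bash
python3 -m inch '52.5 0 0 30 0 0 0;52.5 8 14 0 0 0 9.2;52.5 8 14 0 0 0 9.2;52.5 8 14 0 0 0 9.2;52.5 8 14 0 0 0 9.2'; python3 -m inch '52.5 8 14 0 0 0 9.2;52.5 8 14 0 0 0 9.2;52.5 0 0 0 0 0 0;52.5 0 0 0 0 0 0'; python3 - <<'E'
from h import *
from caps import caps
from scipy.spatial.transform import Rotation as R
s=bot.read_state();M=R.from_quat(s['ee_rot']).as_matrix();print(M.round(3).tolist(),s['joints'].round(2))
fr=[]
for n,(x0,y0,w,h) in {'top':(300,100,150,110),'scene':(190,180,200,146.6)}.items():
    p,d=cap(n);print(n,caps(n,p,16));h=int(h)
    c=cv2.resize(p[y0:y0+h,x0:x0+w],(400,int(400*h/w)),interpolation=cv2.INTER_CUBIC)
    ex=-M[:2,1];ex=np.array([ex[1],-ex[0]]) if 0 else None
    yv=-M[:2,1] if M[1,1]<0 else M[:2,1];xv=np.array([yv[1],-yv[0]])
    g=s['ee_pos'][:2];zu=s['ee_pos'][2]-28
    L=[[(0,0,46),(170,0,12)],[(170,-27,12),(170,27,12)],[(37,0,46),(125,0,46)]]
    for a,b in L:
        q=[tuple(int(t) for t in (pix(n,np.r_[g+xv*k[0]+yv*k[1],zu+k[2]])[0]-[x0-.5,y0-.5])*400/w) for k in(a,b)]
        cv2.line(c,q[0],q[1],(0,255,0),1)
    fr.append(c)
cv2.imwrite('pics/b1.png',np.hstack(fr)[:,:,::-1])
E
```

```text
clock: 4.35
ee_pos: [424.0, -172.6, 57.8]
ee_rot: [0.99, -0.144, -0.0, -0.0]
force: [0.0, 0.8, -2.5]
width: 0.524
finger_force: 16.7
clock: 4.85
ee_pos: [439.7, -145.3, 57.8]
ee_rot: [1.0, 0.012, -0.0, -0.0]
force: [-0.3, -0.2, -1.9]
width: 0.523
finger_force: 16.4
[[1.0, 0.025, -0.0], [0.025, -1.0, 0.0], [-0.0, -0.0, -1.0]] [-0.45  0.51  1.9  -0.    0.72  1.1 ]
top {'red': [([701.0, 24.0], 62)], 'blue': [([687.0, -60.0], 31)], 'yellow': [([712.0, -137.0], 60)], 'green': [([704.0, 102.0], 25)]}
scene {'red': [([705.0, 18.0], 66)], 'blue': [([692.0, -65.0], 55)], 'yellow': [([717.0, -142.0], 68)], 'green': [([704.0, 98.0], 27)]}Traceback (most recent call last):
  File "<stdin>", line 17, in <module>
    return _nx.concatenate(arrs, 1, dtype=dtype, casting=casting)
           ~~~~~~~~~~~~~~~^^^^^^^^^^^^^^^^^^^^^^^^^^^^^^^^^^^^^^^
ValueError: all the input array dimensions except for the concatenation axis must match exactly, but along dimension 0, the array at index 0 has size 293 and the array at index 1 has size 292
```

Tool held and pointing at +1.4°. Make the overlay a helper with numeric jaw detection.

```bash
cat > ov.py <<'E'
from h import *
from caps import caps
from scipy.spatial.transform import Rotation as R
def frame(s=None):
    s=s or bot.read_state();M=R.from_quat(s['ee_rot']).as_matrix()
    return s['ee_pos'],M
def orange(n,p,z,roi):
    h=cv2.cvtColor(p,cv2.COLOR_RGB2HSV)
    m=((h[...,0]>=5)&(h[...,0]<=16)&(h[...,1]>185)&(h[...,2]>110)).astype(np.uint8)
    N,L,S,C=cv2.connectedComponentsWithStats(m);o=[]
    for i in range(1,N):
        w=world(n,*C[i],z)
        if S[i,4]>3 and roi[0]<w[0]<roi[1] and roi[2]<w[1]<roi[3]: o.append((w[:2].round().tolist(),int(S[i,4])))
    return o
def view(f,sgn=1,roi={'top':(290,90,165,121),'scene':(190,180,200,147)},dx=0):
    e,M=frame();xv=sgn*M[:2,0];xv=xv/np.hypot(*xv);yv=np.array([-xv[1],xv[0]]);zu=e[2]-28;fr=[]
    for n,(x0,y0,w,h) in roi.items():
        p,d=cap(n)
        c=cv2.resize(p[y0:y0+h,x0:x0+w],(400,294),interpolation=cv2.INTER_CUBIC)
        for a,b in [[(0,0,46),(25,0,46)],[(170,-27,14),(170,27,14)],[(37,0,46),(125,0,46)],[(190,-37,14),(190,37,14)]]:
            q=[tuple(int(t) for t in (pix(n,np.r_[e[:2]+xv*(k[0]+dx)+yv*k[1],zu+k[2]])[0]-[x0-.5,y0-.5])*[400/w,294/h]) for k in(a,b)]
            cv2.line(c,q[0],q[1],(0,255,0),1)
        fr.append(c);j=e[:2]+xv*160
        print(n,caps(n,p,16),'orange',orange(n,p,zu+14,(j[0]-60,j[0]+60,j[1]-60,j[1]+60)))
    print('jaw pred',(e[:2]+xv*(170+dx)).round(1),'ang',np.degrees(np.arctan2(xv[1],xv[0])).round(1))
    cv2.imwrite('pics/'+f,np.hstack(fr)[:,:,::-1])
E
python3 -c "
from ov import *
view('b2.png')"
```

```text
top {'red': [([701.0, 24.0], 62)], 'blue': [([687.0, -60.0], 31)], 'yellow': [([712.0, -137.0], 62)], 'green': [([704.0, 102.0], 24)]} orange [([605.0, -112.0], 43), ([605.0, -163.0], 44)]
scene {'red': [([705.0, 18.0], 69)], 'blue': [([692.0, -65.0], 55)], 'yellow': [([717.0, -143.0], 67)], 'green': [([705.0, 98.0], 27)]} orange [([597.0, -117.0], 41), ([596.0, -164.0], 23)]
jaw pred [ 609.6 -141.3] ang 1.4
```

View pics/b2.png

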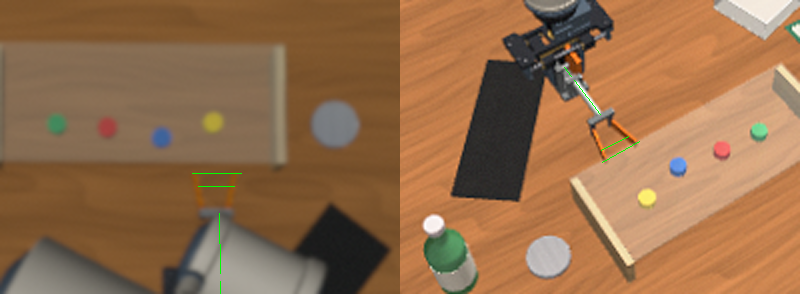

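The overlay fits the held tool, with jaw tips at scene (620,150), and the jaws line up laterally with yellow. I'll lower to about 3 mm off the table and push forward 102 mm.

```bash
python3 -m inch '52.5 0 0 -15 0 0 0;52.5 0 0 -12 0 0 0;52.5 30 0 0 0 0 0;52.5 30 1 0 0 0 0;52.5 30 1 0 0 0 0';python3 -m inch '52.5 12 0 0 0 0 0;52.5 0 0 0 0 0 0;52.5 0 0 0 0 0 0';  python3 -c "
from ov import *
view('b3.png')"
```

```text
clock: 5.68
ee_pos: [530.6, -143.2, 30.5]
ee_rot: [1.0, 0.013, -0.0, -0.0]
force: [0.0, 0.3, -3.1]
width: 0.53
finger_force: 16.7
clock: 6.05
ee_pos: [540.6, -143.0, 30.6]
ee_rot: [1.0, 0.014, -0.001, -0.0]
force: [-0.7, 0.1, -2.0]
width: 0.527
finger_force: 16.7
top {'red': [([701.0, 24.0], 62)], 'blue': [([687.0, -60.0], 31)], 'yellow': [([712.0, -137.0], 61)], 'green': [([704.0, 102.0], 26)]} orange []
scene {'red': [([705.0, 18.0], 69)], 'blue': [([692.0, -65.0], 55)], 'yellow': [([717.0, -143.0], 68)], 'green': [([704.0, 98.0], 25)]} orange []
jaw pred [ 710.5 -138.4] ang 1.5
```

View pics/b3.png

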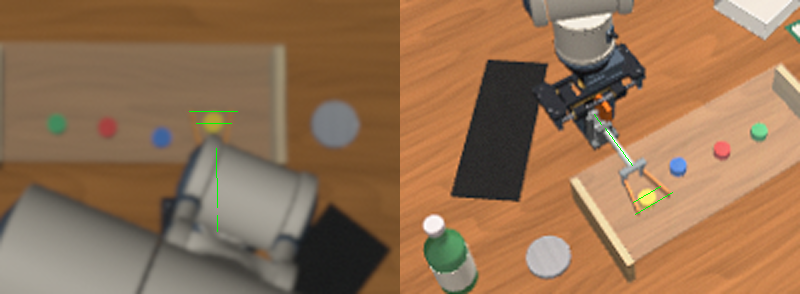

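The cap sits between the jaws, at scene (647,197). Squeezing moves the tool about 5 mm to +y, so I'll pre-shift by -4 and clamp.

```bash
python3 -m inch '52.5 1 -4 0 0 0 0;35 0 0 0 0 0 0;35 0 0 0 0 0 0;35 0 0 0 0 0 0;35 0 0 0 0 0 0' 45;python3 -m inch '35 0 0 0 0 0 0;35 0 0 0 0 0 0;35 0 0 0 0 0 0'
```

```text
clock: 6.78
ee_pos: [543.0, -147.1, 31.0]
ee_rot: [1.0, 0.014, 0.0, 0.0]
force: [0.1, -0.9, -1.1]
width: 0.395
finger_force: 45.0
clock: 7.15
ee_pos: [542.9, -147.1, 30.9]
ee_rot: [1.0, 0.014, 0.0, -0.0]
force: [-0.2, -0.5, -0.2]
width: 0.399
finger_force: 45.0
```

```bash
python3 -m inch '35 -20 0 1 0 0 0;35 -30 0 0 0 0 0;35 -30 0 0 0 0 0;35 -30 0 0 0 0 0;35 0 0 40 0 0 0';python3 -m inch '35 0 0 45 0 0 0;35 4 29 0 0 0 10.4;35 4 29 0 0 0 10.4;35 4 29 0 0 0 10.4;35 0 0 0 0 0 0';  python3 -c "
from ov import *
view('b4.png')"
```

```text
clock: 7.78
ee_pos: [429.1, -145.9, 70.5]
ee_rot: [1.0, 0.013, -0.003, -0.002]
force: [1.9, -0.1, -1.2]
width: 0.398
finger_force: 45.0
clock: 8.4
ee_pos: [444.7, -58.6, 116.9]
ee_rot: [0.959, 0.284, -0.0, -0.0]
force: [-0.6, -0.8, -2.3]
width: 0.394
finger_force: 45.0
top {'red': [([701.0, 24.0], 61)], 'blue': [([687.0, -59.0], 30)], 'yellow': [([596.0, 43.0], 63)], 'green': [([704.0, 102.0], 24)]} orange [([588.0, 24.0], 29), ([586.0, 67.0], 9), ([557.0, 47.0], 17)]
scene {'red': [([705.0, 18.0], 67)], 'blue': [([692.0, -65.0], 55)], 'yellow': [], 'green': [([702.0, 98.0], 20)]} orange [([566.0, 47.0], 44), ([586.0, 18.0], 59)]
jaw pred [587.3  34. ] ang 33.0
```

View pics/b4.png

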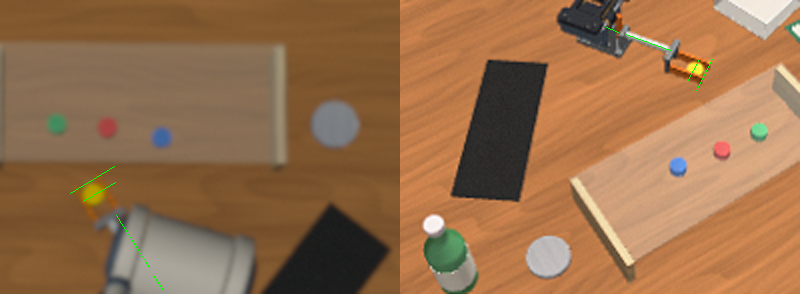

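Yellow is clamped, at top inset (92,194) and scene inset (695,69). The squeezed jaws sit about 6 mm to tool +y. Now to the box, re-measuring it once there.

```bash
cat > box.py <<'E'
from ov import *
def box(n='top',white=True,sc=None):
    p,d=cap(n);o=[]
    for r in bot.masks_of(n,'clear_box'):
        ys,xs=np.nonzero(r['mask'])
        if len(xs)<50: continue
        px=p[r['mask']];hs=cv2.cvtColor(px[None],cv2.COLOR_RGB2HSV)[0];
        sat=np.median(hs[:,1])
        rr=cv2.minAreaRect(np.c_[xs,ys].astype(np.float32))
        B=np.array([world(n,*q,50)[:2] for q in cv2.boxPoints(rr)])
        e=B[1]-B[0]
        o.append((round(r['conf'],2),'sat',int(sat),'ctr',B.mean(0).round().tolist(),'len',[int(np.hypot(*e)),int(np.hypot(*(B[2]-B[1])))],'ang',round(float(np.degrees(np.arctan2(e[1],e[0]))%90),1)))
    return o
if __name__=='__main__':
    for n in ('top','scene'):
        for x in box(n): print(n,x)
E
python3 -m inch '35 5 28 0 0 0 10.4;35 5 29 0 0 0 10.4;35 5 29 0 0 0 10.4;35 5 29 0 0 0 10.4;35 5 29 0 0 0 10.4';python3 -m inch '35 5 29 0 0 0 10.4;35 5 29 0 0 0 10.4;35 0 0 0 0 0 0;35 0 0 0 0 0 0';  python3 -c "
from ov import *
view('b5.png',roi={'top':(200,150,165,121),'scene':(290,100,150,110)})
import runpy;runpy.run_module('box',run_name='__main__')"
```

```text
clock: 9.12
ee_pos: [470.3, 84.0, 116.9]
ee_rot: [0.738, 0.675, -0.0, 0.0]
force: [0.5, 0.2, -1.7]
width: 0.394
finger_force: 45.0
clock: 9.62
ee_pos: [479.8, 141.0, 116.8]
ee_rot: [0.606, 0.795, -0.0, -0.0]
force: [-0.1, -1.0, -1.5]
width: 0.395
finger_force: 45.0
top {'red': [([701.0, 24.0], 62)], 'blue': [([687.0, -59.0], 30)], 'yellow': [], 'green': [([704.0, 102.0], 24)]} orange []
scene {'red': [([705.0, 18.0], 67)], 'blue': [([692.0, -65.0], 55)], 'yellow': [], 'green': [([705.0, 98.0], 26)]} orange [([406.0, 306.0], 15), ([443.0, 308.0], 17)]
jaw pred [434.8 304.9] ang 105.4
top (0.91, 'sat', 184, 'ctr', [329.0, 567.0], 'len', [141, 135], 'ang', 19.9)
top (0.78, 'sat', 26, 'ctr', [451.0, 285.0], 'len', [134, 135], 'ang', 18.5)
top (0.56, 'sat', 184, 'ctr', [293.0, 323.0], 'len', [111, 31], 'ang', 1.7)
scene (0.89, 'sat', 22, 'ctr', [492.0, 274.0], 'len', [180, 112], 'ang', 19.3)
scene (0.65, 'sat', 182, 'ctr', [347.0, 551.0], 'len', [192, 158], 'ang', 34.1)
scene (0.48, 'sat', 189, 'ctr', [267.0, 296.0], 'len', [102, 178], 'ang', 48.7)
```

View pics/b5.png

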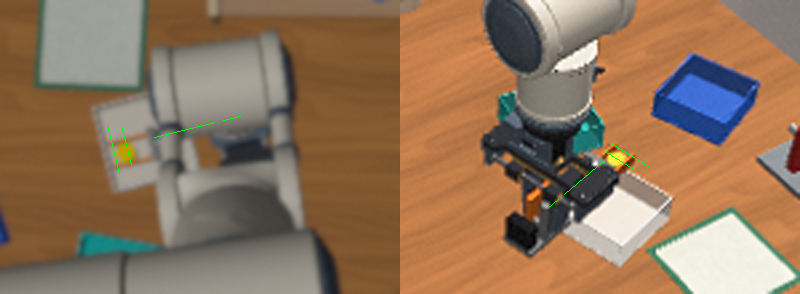

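In the top inset the cap is at (124,154), over the left-front quarter of the box once parallax is allowed for. The clear box is the one at low saturation, centre (450,285). Computed jaw offset from box centre is (+23,+16) along the tool axes. Now I dip.

```bash
python3 -m inch '35 0 0 -30 0 0 0;35 0 0 -25 0 0 0;35 0 0 -12 0 0 0;35 0 0 0 0 0 0;35 0 0 0 0 0 0';python3 -m inch '52.5 0 0 0 0 0 0;52.5 0 0 0 0 0 0;52.5 0 0 0 0 0 0;52.5 0 0 0 0 0 0;52.5 0 0 0 0 0 0' 40
```

```text
clock: 10.55
ee_pos: [480.4, 142.0, 50.6]
ee_rot: [0.605, 0.796, 0.0, 0.0]
force: [0.7, -0.2, -1.8]
width: 0.394
finger_force: 45.0
clock: 11.18
ee_pos: [479.9, 141.9, 49.9]
ee_rot: [0.605, 0.796, -0.0, -0.0]
force: [0.1, 0.4, -2.1]
width: 0.524
finger_force: 16.4
```

```bash
python3 -c "
from ov import *
from caps import *
for n in('top','scene'):
    p,d=cap(n);print(n,caps(n,p,14,(380,560,180,400)))
view('b6.png',roi={'top':(200,150,165,121),'scene':(290,100,150,110)})"
```

```text
top {'red': [], 'blue': [], 'yellow': [([427.0, 308.0], 49)], 'green': []}
scene {'red': [], 'blue': [], 'yellow': [([422.0, 312.0], 15)], 'green': []}
top {'red': [([701.0, 24.0], 62)], 'blue': [([687.0, -60.0], 31)], 'yellow': [], 'green': [([704.0, 102.0], 24)]} orange []
scene {'red': [([705.0, 18.0], 68)], 'blue': [([692.0, -65.0], 55)], 'yellow': [], 'green': [([704.0, 97.0], 26)]} orange [([405.0, 301.0], 9), ([457.0, 310.0], 21)]
jaw pred [434.3 305.7] ang 105.6
```

View pics/b6.png

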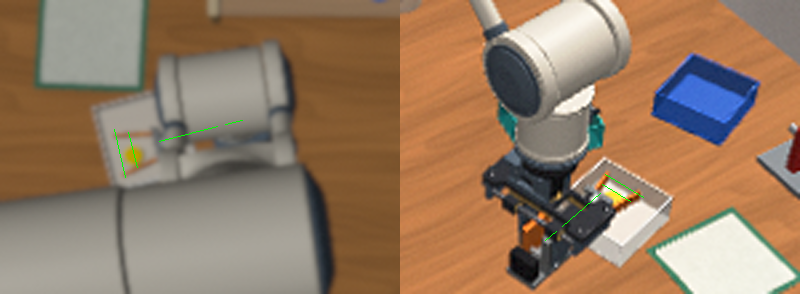

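The picture shows yellow lying in the box between the opened jaws, at top inset (134,156) and scene inset (614,197). Next is blue: staging grip (430,-70).

```bash
python3 -m inch '52.5 0 0 35 0 0 0;52.5 0 0 32 0 0 0;52.5 -5 -21 0 0 0 -10.4;52.5 -5 -21 0 0 0 -10.4;52.5 -5 -21 0 0 0 -10.4';python3 -m inch '52.5 -5 -21 0 0 0 -10.4;52.5 -5 -21 0 0 0 -10.4;52.5 -5 -21 0 0 0 -10.4;52.5 -5 -21 0 0 0 -10.4;52.5 -5 -21 0 0 0 -10.4'; python3 -m inch '52.5 -5 -21 0 0 0 -10.4;52.5 -5 -21 0 0 0 -10.4;52.5 0 0 0 0 0 0;52.5 0 0 0 0 0 0'; cat > n.py <<'E'
from ov import *
e,M=frame();print('ang',np.degrees(np.arctan2(M[1,0],M[0,0])).round(2),e.round(1))
xv=M[:2,0]
for n in('top','scene'):
    p,d=cap(n);j=e[:2]+xv*160
    print(n,'gap',caps(n,p,16),'box',{k:v for k,v in caps(n,p,14,(370,600,200,440)).items() if v},'orange',orange(n,p,e[2]-14,(j[0]-60,j[0]+60,j[1]-60,j[1]+60)))
print('jaw pred',(e[:2]+xv*170).round())
E
python3 n.py
```

```text
clock: 12.0
ee_pos: [464.7, 78.3, 117.0]
ee_rot: [0.798, 0.602, 0.0, 0.0]
force: [0.5, 0.0, -1.2]
width: 0.527
finger_force: 16.5
clock: 12.62
ee_pos: [439.6, -26.8, 116.9]
ee_rot: [0.982, 0.191, -0.0, -0.0]
force: [0.1, -0.3, -1.7]
width: 0.525
finger_force: 16.6
clock: 13.12
ee_pos: [430.0, -67.8, 116.9]
ee_rot: [1.0, 0.015, 0.0, -0.0]
force: [0.0, 0.5, -2.2]
width: 0.527
finger_force: 16.8
ang 1.7 [430.  -67.8 116.9]
top gap {'red': [([701.0, 24.0], 62)], 'blue': [([687.0, -59.0], 30)], 'yellow': [], 'green': [([704.0, 102.0], 24)]} box {'yellow': [([428.0, 308.0], 48)]} orange [([595.0, -34.0], 43), ([597.0, -85.0], 39)]
scene gap {'red': [([705.0, 18.0], 67)], 'blue': [([692.0, -65.0], 55)], 'yellow': [], 'green': [([705.0, 98.0], 25)]} box {'yellow': [([428.0, 305.0], 36)], 'green': [([541.0, 410.0], 16), ([588.0, 291.0], 26)]} orange [([592.0, -38.0], 48), ([588.0, -85.0], 21)]
jaw pred [600. -63.]
```

```bash
python3 -m inch '52.5 0 -4 -40 0 0 0;52.5 0 0 -34 0 0 0;52.5 0 0 -12 0 0 0;52.5 30 0 0 0 0 0;52.5 30 0 0 0 0 0';python3 -m inch '52.5 30 0 0 0 0 0;52.5 0 0 0 0 0 0;52.5 0 0 0 0 0 0'; python3 n.py;python3 -m inch '35 0 0 0 0 0 0;35 0 0 0 0 0 0;35 0 0 0 0 0 0;35 0 0 0 0 0 0;35 0 0 0 0 0 0' 45
```

```text
clock: 13.85
ee_pos: [491.0, -71.8, 31.5]
ee_rot: [1.0, 0.014, 0.0, 0.0]
force: [0.5, 0.0, -2.0]
width: 0.525
finger_force: 16.7
clock: 14.22
ee_pos: [519.3, -71.7, 31.2]
ee_rot: [1.0, 0.014, -0.0, -0.0]
force: [-0.3, 0.2, -2.3]
width: 0.529
finger_force: 16.7
ang 1.62 [519.3 -71.7  31.2]
top gap {'red': [([701.0, 24.0], 61)], 'blue': [([687.0, -60.0], 31)], 'yellow': [], 'green': [([704.0, 102.0], 24)]} box {'yellow': [([428.0, 309.0], 44)]} orange []
scene gap {'red': [([705.0, 18.0], 69)], 'blue': [([692.0, -65.0], 55)], 'yellow': [], 'green': [([705.0, 98.0], 26)]} box {'yellow': [([428.0, 305.0], 36)], 'green': [([541.0, 416.0], 14), ([589.0, 291.0], 25)]} orange []
jaw pred [689. -67.]
clock: 14.95
ee_pos: [519.9, -72.1, 30.9]
ee_rot: [1.0, 0.014, -0.0, -0.0]
force: [-0.4, 0.1, -1.5]
width: 0.397
finger_force: 45.0
```

```bash
python3 -m inch '35 -20 0 1 0 0 0;35 -35 0 0 0 0 0;35 -35 0 0 0 0 0;35 0 0 40 0 0 0;35 0 0 45 0 0 0';python3 -m inch '35 8 22 0 0 0 10.4;35 8 22 0 0 0 10.4;35 8 22 0 0 0 10.4;35 8 22 0 0 0 10.4;35 8 22 0 0 0 10.4'; python3 n.py; python3 -m inch '35 8 22 0 0 0 10.4;35 8 22 0 0 0 10.4;35 8 22 0 0 0 10.4;35 8 22 0 0 0 10.4;35 10 22 0 0 0 10.4'; python3 -m inch '35 0 0 0 0 0 0;35 0 0 0 0 0 0'; python3 box.py
```

```text
clock: 15.58
ee_pos: [429.1, -72.0, 117.6]
ee_rot: [1.0, 0.014, -0.001, -0.0]
force: [1.5, -0.7, -2.3]
width: 0.397
finger_force: 45.0
clock: 16.2
ee_pos: [470.1, 38.7, 116.9]
ee_rot: [0.891, 0.453, 0.0, -0.0]
force: [0.4, -0.6, -2.5]
width: 0.395
finger_force: 45.0
ang 53.91 [470.1  38.7 116.9]
top gap {'red': [([701.0, 24.0], 63)], 'blue': [([575.0, 188.0], 41)], 'yellow': [], 'green': [([704.0, 102.0], 24)]} box {'yellow': [([428.0, 308.0], 48)]} orange [([588.0, 184.0], 10), ([566.0, 155.0], 13), ([559.0, 207.0], 6), ([538.0, 178.0], 15)]
scene gap {'red': [([705.0, 18.0], 70)], 'blue': [], 'yellow': [], 'green': [([702.0, 97.0], 21)]} box {'blue': [([502.0, 236.0], 26)], 'yellow': [([428.0, 306.0], 35)], 'green': [([541.0, 416.0], 14), ([586.0, 291.0], 27)]} orange [([543.0, 185.0], 35), ([573.0, 165.0], 63)]
jaw pred [570. 176.]
clock: 16.92
ee_pos: [511.9, 148.0, 116.8]
ee_rot: [0.604, 0.797, -0.0, -0.0]
force: [1.0, 0.5, -2.8]
width: 0.397
finger_force: 45.0
clock: 17.18
ee_pos: [511.4, 147.2, 116.7]
ee_rot: [0.606, 0.795, -0.0, -0.0]
force: [-0.6, 0.9, -2.2]
width: 0.397
finger_force: 45.0
top (0.98, 'sat', 184, 'ctr', [329.0, 569.0], 'len', [141, 131], 'ang', 20.6)
top (0.59, 'sat', 7, 'ctr', [476.0, 246.0], 'len', [39, 86], 'ang', 89.5)
top (0.57, 'sat', 26, 'ctr', [448.0, 283.0], 'len', [134, 134], 'ang', 15.5)
scene (0.88, 'sat', 182, 'ctr', [347.0, 553.0], 'len', [192, 160], 'ang', 35.6)
scene (0.79, 'sat', 22, 'ctr', [507.0, 277.0], 'len', [171, 81], 'ang', 17.3)
scene (0.56, 'sat', 180, 'ctr', [214.0, 269.0], 'len', [57, 109], 'ang', 57.9)
```

Blue is held and the box hasn't moved. I'll dip and open only partly (47%), so the outer jaw stays off the wall.

```bash
python3 -m inch '35 -2 0 -30 0 0 0;35 0 0 -25 0 0 0;35 0 0 -10 0 0 0;35 0 0 0 0 0 0;35 0 0 0 0 0 0';python3 -m inch '47 0 0 0 0 0 0;47 0 0 0 0 0 0;47 0 0 0 0 0 0;47 0 0 0 0 0 0;47 0 0 0 0 0 0' 40;python3 n.py
```

```text
clock: 18.0
ee_pos: [510.4, 147.9, 52.7]
ee_rot: [0.605, 0.796, 0.0, 0.0]
force: [-0.3, 0.5, -1.9]
width: 0.396
finger_force: 45.0
clock: 18.62
ee_pos: [509.9, 147.9, 51.9]
ee_rot: [0.605, 0.796, -0.0, -0.0]
force: [0.5, -0.3, -2.3]
width: 0.476
finger_force: 18.6
ang 105.57 [509.9 147.9  51.9]
top gap {'red': [([701.0, 24.0], 62)], 'blue': [], 'yellow': [], 'green': [([704.0, 102.0], 24)]} box {'blue': [([460.0, 313.0], 30)], 'yellow': [([427.0, 307.0], 42)]} orange []
scene gap {'red': [([705.0, 18.0], 69)], 'blue': [], 'yellow': [], 'green': [([705.0, 98.0], 27)]} box {'green': [([541.0, 416.0], 14), ([586.0, 291.0], 26)]} orange [([437.0, 305.0], 10), ([476.0, 329.0], 5), ([482.0, 303.0], 9)]
jaw pred [464. 312.]
```

```bash
python3 -m inch '47 0 0 33 0 0 0;52.5 0 0 32 0 0 0;52.5 -8 -13 0 0 0 -10.4;52.5 -8 -13 0 0 0 -10.4;52.5 -8 -13 0 0 0 -10.4';python3 -m inch '52.5 -8 -14 0 0 0 -10.4;52.5 -8 -14 0 0 0 -10.4;52.5 -8 -14 0 0 0 -10.4;52.5 -8 -14 0 0 0 -10.4;52.5 -8 -14 0 0 0 -10.4'; python3 -m inch '52.5 -8 -14 0 0 0 -10.4;52.5 -8 -13 0 0 0 -10.4;52.5 0 0 0 0 0 0;52.5 0 0 0 0 0 0';python3 n.py
```

```text
clock: 19.35
ee_pos: [485.6, 108.5, 117.0]
ee_rot: [0.798, 0.602, 0.0, 0.0]
force: [0.2, 0.1, -1.5]
width: 0.524
finger_force: 16.4
clock: 19.98
ee_pos: [445.6, 38.5, 116.9]
ee_rot: [0.982, 0.191, 0.0, -0.0]
force: [1.2, -0.5, -2.7]
width: 0.53
finger_force: 16.7
clock: 20.48
ee_pos: [430.3, 12.1, 117.0]
ee_rot: [1.0, 0.016, 0.0, -0.0]
force: [-0.5, 0.7, -2.0]
width: 0.529
finger_force: 16.8
ang 1.78 [430.3  12.1 117. ]
top gap {'red': [([701.0, 24.0], 61)], 'blue': [], 'yellow': [], 'green': [([704.0, 102.0], 24)]} box {'blue': [([460.0, 313.0], 30)], 'yellow': [([428.0, 308.0], 48)]} orange [([596.0, 46.0], 38), ([597.0, -5.0], 37)]
scene gap {'red': [([705.0, 19.0], 67)], 'blue': [], 'yellow': [], 'green': [([704.0, 98.0], 26)]} box {'blue': [([462.0, 309.0], 41)], 'yellow': [([429.0, 305.0], 37)], 'green': [([541.0, 418.0], 15), ([586.0, 291.0], 26)]} orange [([591.0, 42.0], 50), ([594.0, -5.0], 29)]
jaw pred [600.  17.]
```

```bash
python3 -m inch '52.5 0 0 -40 0 0 0;52.5 0 0 -34 0 0 0;52.5 0 0 -12 0 0 0;52.5 34 0 0 0 0 0;52.5 34 0 0 0 0 0';python3 -m inch '52.5 34 0 0 0 0 0;52.5 0 0 0 0 0 0;52.5 0 0 0 0 0 0'; python3 n.py;python3 -m inch '35 0 0 0 0 0 0;35 0 0 0 0 0 0;35 0 0 0 0 0 0;35 0 0 0 0 0 0;35 0 0 0 0 0 0' 45;python3 n.py
```

```text
clock: 21.2
ee_pos: [499.1, 12.1, 31.5]
ee_rot: [1.0, 0.014, 0.0, -0.0]
force: [-0.6, -0.2, -2.8]
width: 0.529
finger_force: 16.7
clock: 21.58
ee_pos: [531.4, 12.1, 31.2]
ee_rot: [1.0, 0.014, -0.0, -0.0]
force: [-0.4, 0.0, -2.7]
width: 0.529
finger_force: 16.7
ang 1.61 [531.4  12.1  31.2]
top gap {'red': [([701.0, 24.0], 61)], 'blue': [], 'yellow': [], 'green': [([704.0, 102.0], 25)]} box {} orange []
scene gap {'red': [([705.0, 18.0], 69)], 'blue': [], 'yellow': [], 'green': [([704.0, 98.0], 26)]} box {'blue': [([461.0, 309.0], 40)], 'yellow': [([428.0, 305.0], 36)], 'green': [([541.0, 413.0], 17), ([586.0, 291.0], 27)]} orange []
jaw pred [701.  17.]
clock: 22.3
ee_pos: [531.9, 11.9, 30.9]
ee_rot: [1.0, 0.014, -0.0, -0.0]
force: [-0.7, -0.4, -0.5]
width: 0.395
finger_force: 45.0
ang 1.57 [531.9  11.9  30.9]
top gap {'red': [([701.0, 26.0], 58)], 'blue': [], 'yellow': [], 'green': [([704.0, 102.0], 25)]} box {} orange []
scene gap {'red': [([705.0, 24.0], 55)], 'blue': [], 'yellow': [], 'green': [([705.0, 98.0], 28)]} box {'blue': [([462.0, 309.0], 41)], 'yellow': [([428.0, 305.0], 36)], 'green': [([541.0, 416.0], 14), ([586.0, 291.0], 27)]} orange []
jaw pred [702.  17.]
```

```bash
python3 -m inch '35 -32 0 1 0 0 0;35 -35 0 0 0 0 0;35 -35 0 0 0 0 0;35 0 0 40 0 0 0;35 0 0 45 0 0 0';python3 -m inch '35 6 10 0 0 0 10.4;35 6 10 0 0 0 10.4;35 6 10 0 0 0 10.4;35 6 10 0 0 0 10.4;35 6 10 0 0 0 10.4'; python3 n.py; python3 -m inch '35 6 10 0 0 0 10.4;35 6 10 0 0 0 10.4;35 6 10 0 0 0 10.4;35 6 10 0 0 0 10.4;35 6 11 0 0 0 10.4'; python3 -m inch '35 0 0 0 0 0 0;35 0 0 0 0 0 0'; python3 box.py; python3 n.py
```

```text
clock: 23.02
ee_pos: [429.1, 11.9, 117.6]
ee_rot: [1.0, 0.014, -0.001, -0.0]
force: [0.3, 0.1, -2.4]
width: 0.393
finger_force: 45.0
clock: 23.65
ee_pos: [460.1, 62.3, 116.9]
ee_rot: [0.891, 0.453, 0.0, -0.0]
force: [-0.3, 0.3, -2.3]
width: 0.396
finger_force: 45.0
ang 53.92 [460.1  62.3 116.9]
top gap {'red': [([566.0, 214.0], 53)], 'blue': [], 'yellow': [], 'green': [([704.0, 102.0], 24)]} box {'red': [([566.0, 214.0], 53)], 'blue': [([460.0, 313.0], 30)], 'yellow': [([428.0, 308.0], 49)]} orange [([553.0, 204.0], 113)]
scene gap {'red': [], 'blue': [], 'yellow': [], 'green': [([706.0, 98.0], 30)]} box {'red': [([492.0, 262.0], 30)], 'blue': [([462.0, 309.0], 41)], 'yellow': [([428.0, 305.0], 35)], 'green': [([541.0, 416.0], 14), ([586.0, 291.0], 27)]} orange [([534.0, 208.0], 34), ([561.0, 188.0], 59)]
jaw pred [560. 200.]
clock: 24.38
ee_pos: [489.8, 112.7, 116.9]
ee_rot: [0.605, 0.797, -0.0, -0.0]
force: [1.0, -0.5, -1.5]
width: 0.397
finger_force: 45.0
clock: 24.62
ee_pos: [489.5, 112.4, 116.8]
ee_rot: [0.607, 0.794, -0.0, -0.0]
force: [-0.2, 0.5, -1.8]
width: 0.396
finger_force: 45.0
top (0.97, 'sat', 25, 'ctr', [449.0, 288.0], 'len', [124, 133], 'ang', 16.4)
top (0.68, 'sat', 184, 'ctr', [328.0, 570.0], 'len', [148, 133], 'ang', 21.4)
scene (0.96, 'sat', 23, 'ctr', [494.0, 275.0], 'len', [186, 111], 'ang', 22.4)
scene (0.84, 'sat', 182, 'ctr', [346.0, 552.0], 'len', [190, 162], 'ang', 35.6)
ang 105.42 [489.7 112.5 116.9]
top gap {'red': [], 'blue': [], 'yellow': [], 'green': [([704.0, 102.0], 24)]} box {'red': [([444.0, 290.0], 50)], 'blue': [([464.0, 316.0], 13)], 'yellow': [([427.0, 312.0], 33)]} orange [([427.0, 281.0], 12)]
scene gap {'red': [], 'blue': [], 'yellow': [], 'green': [([703.0, 97.0], 22)]} box {'blue': [([462.0, 309.0], 41)], 'yellow': [([429.0, 305.0], 37)], 'green': [([545.0, 423.0], 18), ([586.0, 291.0], 27)]} orange [([415.0, 275.0], 15), ([450.0, 280.0], 23)]
jaw pred [445. 276.]
```

```bash
python3 -m inch '35 0 0 -30 0 0 0;35 0 0 -25 0 0 0;35 0 0 -10 0 0 0;35 0 0 0 0 0 0;35 0 0 0 0 0 0';python3 -m inch '47 0 0 0 0 0 0;47 0 0 0 0 0 0;47 0 0 0 0 0 0;47 0 0 0 0 0 0;47 0 0 0 0 0 0' 40;python3 n.py; python3 -m inch '47 0 0 33 0 0 0;52.5 0 0 32 0 0 0;52.5 0 0 0 0 0 0'; python3 n.py
```

```text
clock: 25.55
ee_pos: [490.4, 113.0, 52.7]
ee_rot: [0.605, 0.796, 0.0, 0.0]
force: [0.2, -0.8, -1.9]
width: 0.395
finger_force: 45.0
clock: 26.18
ee_pos: [489.9, 112.9, 51.9]
ee_rot: [0.605, 0.796, -0.0, -0.0]
force: [-0.5, -0.1, -2.7]
width: 0.474
finger_force: 18.6
ang 105.57 [489.9 112.9  51.9]
top gap {'red': [], 'blue': [], 'yellow': [], 'green': [([704.0, 102.0], 25)]} box {'red': [([438.0, 279.0], 44)], 'blue': [([460.0, 315.0], 21)], 'yellow': [([428.0, 308.0], 48)]} orange []
scene gap {'red': [], 'blue': [], 'yellow': [], 'green': [([704.0, 98.0], 24)]} box {'blue': [([463.0, 309.0], 38)], 'yellow': [([422.0, 308.0], 22)], 'green': [([541.0, 416.0], 14), ([586.0, 291.0], 27)]} orange [([415.0, 276.0], 12), ([460.0, 276.0], 25)]
jaw pred [444. 277.]
clock: 26.65
ee_pos: [491.2, 113.1, 118.8]
ee_rot: [0.605, 0.796, 0.001, 0.001]
force: [0.4, 0.9, -2.4]
width: 0.526
finger_force: 16.4
ang 105.57 [491.2 113.1 118.8]
top gap {'red': [], 'blue': [], 'yellow': [], 'green': [([704.0, 102.0], 24)]} box {'red': [([440.0, 280.0], 33)], 'blue': [([459.0, 313.0], 28)], 'yellow': [([429.0, 308.0], 45)]} orange [([426.0, 268.0], 16)]
scene gap {'red': [], 'blue': [], 'yellow': [], 'green': [([705.0, 98.0], 25)]} box {'red': [([441.0, 275.0], 40)], 'blue': [([462.0, 309.0], 41)], 'yellow': [([430.0, 306.0], 30)], 'green': [([541.0, 410.0], 16), ([586.0, 291.0], 26)]} orange [([412.0, 276.0], 15), ([468.0, 279.0], 28)]
jaw pred [446. 277.]
```

Three caps are in. Now green.

```bash
python3 -m inch '52.5 -6 -2 0 0 0 -10.4;52.5 -6 -2 0 0 0 -10.4;52.5 -6 -2 0 0 0 -10.4;52.5 -6 -2 0 0 0 -10.4;52.5 -6 -2 0 0 0 -10.4'; python3 -m inch '52.5 -6 -2 0 0 0 -10.4;52.5 -6 -3 0 0 0 -10.4;52.5 -6 -3 0 0 0 -10.4;52.5 -6 -3 0 0 0 -10.4;52.5 -6 -3 0 0 0 -10.4'; python3 -m inch '52.5 0 0 0 0 0 0;52.5 0 0 0 0 0 0';python3 n.py
```

```text
clock: 27.38
ee_pos: [459.0, 102.7, 115.8]
ee_rot: [0.894, 0.448, -0.001, -0.0]
force: [-0.5, 0.5, -2.0]
width: 0.53
finger_force: 16.7
clock: 28.0
ee_pos: [429.0, 88.7, 115.9]
ee_rot: [1.0, 0.011, -0.001, 0.0]
force: [0.1, -0.2, -1.7]
width: 0.525
finger_force: 16.8
clock: 28.25
ee_pos: [429.9, 89.0, 116.5]
ee_rot: [1.0, 0.016, -0.0, -0.0]
force: [0.5, 0.4, -3.4]
width: 0.529
finger_force: 16.8
ang 1.81 [429.9  89.  116.5]
top gap {'red': [], 'blue': [], 'yellow': [], 'green': [([704.0, 102.0], 25)]} box {'red': [([438.0, 279.0], 43)], 'blue': [([460.0, 313.0], 30)], 'yellow': [([428.0, 308.0], 47)]} orange [([597.0, 124.0], 36), ([595.0, 73.0], 36)]
scene gap {'red': [], 'blue': [], 'yellow': [], 'green': [([705.0, 98.0], 27)]} box {'red': [([440.0, 275.0], 45)], 'blue': [([462.0, 309.0], 41)], 'yellow': [([428.0, 306.0], 33)], 'green': [([541.0, 416.0], 14), ([586.0, 291.0], 27)]} orange [([590.0, 119.0], 52), ([590.0, 72.0], 29)]
jaw pred [600.  94.]
```

```bash
python3 -m inch '52.5 0 1 -40 0 0 0;52.5 0 0 -34 0 0 0;52.5 0 0 -12 0 0 0;52.5 35 0 0 0 0 0;52.5 35 0 0 0 0 0';python3 -m inch '52.5 34 0 0 0 0 0;52.5 0 0 0 0 0 0;52.5 0 0 0 0 0 0';python3 -m inch '35 0 0 0 0 0 0;35 0 0 0 0 0 0;35 0 0 0 0 0 0;35 0 0 0 0 0 0;35 0 0 0 0 0 0' 45;python3 n.py
```

```text
clock: 28.98
ee_pos: [501.1, 90.0, 31.5]
ee_rot: [1.0, 0.014, 0.0, -0.0]
force: [0.8, -0.5, -2.9]
width: 0.532
finger_force: 16.7
clock: 29.35
ee_pos: [533.3, 89.9, 31.2]
ee_rot: [1.0, 0.014, -0.0, -0.0]
force: [-1.0, 0.4, -2.4]
width: 0.526
finger_force: 16.7
clock: 29.98
ee_pos: [533.9, 89.9, 30.9]
ee_rot: [1.0, 0.014, -0.0, -0.0]
force: [-0.1, -0.4, -0.9]
width: 0.397
finger_force: 45.0
ang 1.57 [533.9  89.9  30.9]
top gap {'red': [], 'blue': [], 'yellow': [], 'green': [([705.0, 104.0], 22)]} box {} orange []
scene gap {'red': [], 'blue': [], 'yellow': [], 'green': [([708.0, 102.0], 25)]} box {'red': [([440.0, 276.0], 44)], 'blue': [([461.0, 309.0], 40)], 'yellow': [([428.0, 307.0], 32)], 'green': [([545.0, 423.0], 18), ([586.0, 291.0], 25)]} orange []
jaw pred [704.  95.]
```

```bash
python3 -m inch '35 -34 0 1 0 0 0;35 -35 0 0 0 0 0;35 -35 0 0 0 0 0;35 0 0 40 0 0 0;35 0 0 45 0 0 0';python3 -m inch '35 9 3 0 0 0 10.4;35 9 3 0 0 0 10.4;35 9 3 0 0 0 10.4;35 9 3 0 0 0 10.4;35 9 3 0 0 0 10.4'; python3 -m inch '35 9 3 0 0 0 10.4;35 9 3 0 0 0 10.4;35 9 3 0 0 0 10.4;35 9 3 0 0 0 10.4;35 12 3 0 0 0 10.4'; python3 -m inch '35 0 0 0 0 0 0;35 0 0 0 0 0 0'; python3 box.py; python3 -c "
from ov import *
view('b7.png',roi={'top':(200,150,165,121),'scene':(290,100,150,110)})"
```

```text
clock: 30.7
ee_pos: [429.1, 89.9, 117.6]
ee_rot: [1.0, 0.014, -0.001, 0.0]
force: [0.3, -0.1, -2.0]
width: 0.396
finger_force: 45.0
clock: 31.32
ee_pos: [475.2, 105.0, 116.9]
ee_rot: [0.891, 0.453, -0.0, -0.0]
force: [0.2, 0.1, -1.9]
width: 0.395
finger_force: 45.0
clock: 31.95
ee_pos: [523.0, 120.0, 116.8]
ee_rot: [0.602, 0.798, -0.0, -0.0]
force: [0.9, 0.4, -1.9]
width: 0.393
finger_force: 45.0
clock: 32.2
ee_pos: [522.3, 119.8, 116.8]
ee_rot: [0.607, 0.795, -0.0, -0.0]
force: [-0.4, -0.4, -2.3]
width: 0.397
finger_force: 45.0
top (0.77, 'sat', 184, 'ctr', [329.0, 569.0], 'len', [141, 131], 'ang', 20.5)
top (0.55, 'sat', 26, 'ctr', [448.0, 293.0], 'len', [120, 139], 'ang', 10.9)
scene (0.78, 'sat', 22, 'ctr', [487.0, 296.0], 'len', [115, 195], 'ang', 58.0)
scene (0.78, 'sat', 181, 'ctr', [348.0, 548.0], 'len', [204, 162], 'ang', 34.2)
scene (0.64, 'sat', 176, 'ctr', [219.0, 253.0], 'len', [43, 107], 'ang', 57.9)
top {'red': [], 'blue': [], 'yellow': [], 'green': []} orange []
scene {'red': [], 'blue': [], 'yellow': [], 'green': []} orange [([448.0, 284.0], 15), ([484.0, 287.0], 19)]
jaw pred [477.2 283.7] ang 105.5
```

View pics/b7.png

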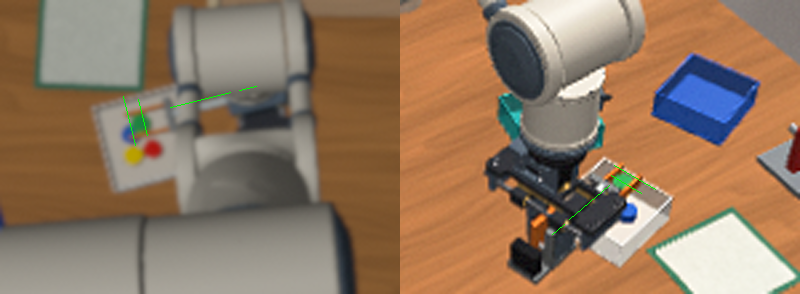

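Green is clamped, at top inset (138,124) and scene inset (624,181). It is over the free quarter of the box, with yellow, red and blue inside. Dip and release.

```bash
python3 -m inch '35 0 0 -30 0 0 0;35 0 0 -25 0 0 0;35 0 0 -10 0 0 0;35 0 0 0 0 0 0;35 0 0 0 0 0 0';python3 -m inch '47 0 0 0 0 0 0;47 0 0 0 0 0 0;47 0 0 0 0 0 0;47 0 0 0 0 0 0;47 0 0 0 0 0 0' 40; python3 -m inch '47 0 0 33 0 0 0;52.5 0 0 32 0 0 0;52.5 0 0 0 0 0 0'; python3 n.py
```

```text
clock: 33.12
ee_pos: [523.4, 120.0, 52.7]
ee_rot: [0.605, 0.796, 0.0, 0.0]
force: [0.9, 0.4, -2.7]
width: 0.397
finger_force: 45.0
clock: 33.75
ee_pos: [522.9, 119.9, 51.9]
ee_rot: [0.605, 0.796, -0.0, -0.0]
force: [-0.3, -0.2, -2.6]
width: 0.475
finger_force: 18.6
clock: 34.12
ee_pos: [524.2, 120.1, 118.9]
ee_rot: [0.605, 0.796, 0.001, 0.001]
force: [0.3, -0.1, -2.1]
width: 0.526
finger_force: 16.4
ang 105.57 [524.2 120.1 118.9]
top gap {'red': [], 'blue': [], 'yellow': [], 'green': []} box {'red': [([439.0, 279.0], 45)], 'blue': [([462.0, 314.0], 24)], 'yellow': [([428.0, 308.0], 49)], 'green': [([475.0, 289.0], 16)]} orange []
scene gap {'red': [], 'blue': [], 'yellow': [], 'green': []} box {'blue': [([463.0, 313.0], 25)], 'green': [([541.0, 416.0], 14), ([473.0, 288.0], 19), ([588.0, 291.0], 27)]} orange [([449.0, 277.0], 11), ([500.0, 289.0], 24)]
jaw pred [479. 284.]
```

All four caps are in the box: red (439,279), blue (462,314), yellow (428,308), green (475,289). The reacher now goes back to its mat, centred along the mat axis: grip (374,-229), -36.5°.

```bash
python3 -m inch '52.5 -10 -25 0 0 0 -10.2;52.5 -10 -25 0 0 0 -10.2;52.5 -10 -25 0 0 0 -10.2;52.5 -10 -25 0 0 0 -10.2;52.5 -10 -25 0 0 0 -10.2';python3 -m inch '52.5 -11 -25 0 0 0 -10.2;52.5 -11 -25 0 0 0 -10.2;52.5 -11 -25 0 0 0 -10.2;52.5 -11 -25 0 0 0 -10.2;52.5 -11 -25 0 0 0 -10.2';python3 -m inch '52.5 -11 -25 0 0 0 -10.2;52.5 -11 -25 0 0 0 -10.2;52.5 -11 -25 0 0 0 -10.2;52.5 -11 -25 0 0 0 -10.2;52.5 0 0 0 0 0 0';python3 -m inch '52.5 0 0 -30 0 0 0;52.5 0 0 -30 0 0 0;52.5 0 0 0 0 0 0'; python3 n.py;python3 -c "
from h import *
for n in('top','scene'):
    p,d=cap(n);m=((cv2.cvtColor(p,cv2.COLOR_RGB2HSV)[...,2])<50).astype(np.uint8)
    N,L,S,C=cv2.connectedComponentsWithStats(m)
    for i in range(1,N):
        w=world(n,*C[i],0)
        if S[i,4]>300 and 300<w[0]<600 and -420<w[1]<-180:
            ys,xs=np.nonzero(L==i);r=cv2.boxPoints(cv2.minAreaRect(np.c_[xs,ys].astype(np.float32)));print(n,S[i,4],[world(n,*q,0)[:2].round().tolist() for q in r],r.round().tolist())
"
```

```text
clock: 34.85
ee_pos: [471.8, -5.8, 115.8]
ee_rot: [0.89, 0.456, -0.001, -0.001]
force: [0.2, -0.1, -2.1]
width: 0.53
finger_force: 16.8
clock: 35.48
ee_pos: [416.9, -130.6, 115.9]
ee_rot: [1.0, 0.028, -0.001, -0.0]
force: [0.3, -0.4, -2.1]
width: 0.528
finger_force: 16.8
clock: 36.1
ee_pos: [373.0, -231.0, 116.0]
ee_rot: [0.947, -0.321, -0.001, -0.0]
force: [0.3, -0.0, -1.1]
width: 0.528
finger_force: 16.8
clock: 36.48
ee_pos: [372.7, -228.5, 55.2]
ee_rot: [0.948, -0.318, -0.002, -0.001]
force: [-0.1, 0.1, -1.7]
width: 0.523
finger_force: 16.7
ang -37.12 [ 372.7 -228.5   55.2]
top gap {'red': [], 'blue': [], 'yellow': [], 'green': []} box {'red': [([438.0, 279.0], 44)], 'blue': [([460.0, 312.0], 33)], 'yellow': [([428.0, 308.0], 48)], 'green': [([471.0, 287.0], 33)]} orange [([529.0, -311.0], 11), ([491.0, -348.0], 19)]
scene gap {'red': [], 'blue': [], 'yellow': [], 'green': []} box {'red': [([439.0, 275.0], 42)], 'blue': [([459.0, 313.0], 31)], 'yellow': [([428.0, 306.0], 33)], 'green': [([467.0, 286.0], 37), ([541.0, 416.0], 14), ([586.0, 291.0], 27)]} orange [([485.0, -346.0], 56), ([514.0, -306.0], 34)]
jaw pred [ 508. -331.]
top 679 [[441.0, -184.0], [599.0, -332.0], [518.0, -419.0], [361.0, -271.0]] [[389.0, 214.0], [429.0, 172.0], [452.0, 195.0], [412.0, 236.0]]
scene 1521 [[526.0, -416.0], [265.0, -239.0], [362.0, -150.0], [608.0, -336.0]] [[216.0, 277.0], [232.0, 205.0], [263.0, 212.0], [247.0, 284.0]]
```

```bash
python3 -m inch '52.5 0 0 -15 0 0 0;52.5 0 0 -9 0 0 0;52.5 0 0 -3 0 0 0;52.5 0 0 0 0 0 0;52.5 0 0 0 0 0 0'; python3 -m inch '58 0 0 0 0 0 0;70 0 0 0 0 0 0;100 0 0 0 0 0 0;100 0 0 0 0 0 0;100 0 0 0 0 0 0';python3 -m inch '100 0 0 10 0 0 0;100 0 0 40 0 0 0;100 0 0 50 0 0 0;100 0 0 50 0 0 0;100 0 0 0 0 0 0'
```

```text
clock: 37.3
ee_pos: [374.1, -230.2, 30.2]
ee_rot: [0.948, -0.319, 0.0, 0.0]
force: [0.3, -0.4, -2.1]
width: 0.524
finger_force: 16.5
clock: 37.92
ee_pos: [373.9, -230.1, 29.9]
ee_rot: [0.948, -0.319, -0.0, -0.0]
force: [0.3, -0.8, -0.3]
width: 0.978
finger_force: 0.0
clock: 38.55
ee_pos: [375.4, -231.2, 183.7]
ee_rot: [0.948, -0.319, 0.003, 0.001]
force: [-0.3, 0.0, -0.1]
width: 0.999
finger_force: 0.0
```

The reacher is down and released. Next is the box: push it first in +y (clear of the riser), squaring it as it goes, then in +x. I'll bring the gripper to a standoff behind its -y wall, at xv=106°.

```bash
python3 -m inch '70 7 29 0 0 0 10.2;70 7 29 0 0 0 10.2;70 7 29 0 0 0 10.2;70 7 29 0 0 0 10.2;70 7 29 0 0 0 10.2' 40;python3 -m inch '70 7 30 0 0 0 10.2;70 7 30 0 0 0 10.2;70 7 30 0 0 0 10.2;70 7 30 0 0 0 10.2;70 8 30 0 0 0 10.2'; python3 -m inch '70 8 30 0 0 0 10.2;70 8 30 0 0 0 10.2;70 8 30 0 0 0 10.2;70 8 30 0 0 0 10.2;70 0 0 0 0 0 0'; python3 n.py; cat > mat.py <<'E'
from box import *
def rect(n,mask,z):
    ys,xs=np.nonzero(mask);c,_=cv2.findContours(mask.astype(np.uint8),cv2.RETR_EXTERNAL,cv2.CHAIN_APPROX_NONE)
    q=max(c,key=cv2.contourArea)[:,0].astype(float);P=np.array([world(n,*a,z)[:2] for a in q],np.float32)
    (c,s,a)=cv2.minAreaRect(P);return np.round(c),np.round(s),round(a%90,1)
for n in('top','scene'):
    cap(n)
    for t,z in(('box_mat',0),('tool_mat',0)):
        for r in bot.masks_of(n,t)[:1]: print(n,t,round(r['conf'],2),*rect(n,r['mask'],z))
    for x in box(n): print(n,x)
E
python3 mat.py
```

```text
clock: 39.17
ee_pos: [408.6, -84.0, 179.7]
ee_rot: [0.992, 0.123, -0.0, -0.0]
force: [0.1, -0.9, 0.8]
width: 0.7
finger_force: 0.0
clock: 39.8
ee_pos: [444.5, 65.9, 179.7]
ee_rot: [0.843, 0.538, -0.0, -0.0]
force: [-0.1, -0.8, -0.5]
width: 0.704
finger_force: 0.0
clock: 40.42
ee_pos: [476.8, 186.3, 179.5]
ee_rot: [0.603, 0.797, -0.0, -0.0]
force: [0.4, 0.1, -1.1]
width: 0.699
finger_force: 0.0
ang 105.77 [476.8 186.3 179.5]
top gap {'red': [], 'blue': [], 'yellow': [], 'green': []} box {'red': [([438.0, 280.0], 48)]} orange []
scene gap {'red': [], 'blue': [], 'yellow': [], 'green': []} box {'red': [([439.0, 275.0], 42)], 'blue': [([459.0, 313.0], 31)], 'yellow': [([428.0, 306.0], 33)], 'green': [([467.0, 286.0], 37), ([541.0, 416.0], 14), ([589.0, 291.0], 27)]} orange []
jaw pred [431. 350.]
top box_mat 0.95 [614. 382.] [171. 175.] 1.2
top tool_mat 0.86 [ 441. -278.] [124. 305.] 53.0
top (0.92, 'sat', 214, 'ctr', [244.0, 339.0], 'len', [111, 120], 'ang', 1.7)
top (0.86, 'sat', 184, 'ctr', [330.0, 569.0], 'len', [148, 137], 'ang', 20.9)
top (0.67, 'sat', 78, 'ctr', [682.0, -472.0], 'len', [110, 64], 'ang', 34.9)
top (0.59, 'sat', 26, 'ctr', [446.0, 295.0], 'len', [111, 131], 'ang', 16.0)
scene box_mat 0.83 [612. 378.] [170. 175.] 89.7
scene tool_mat 0.93 [ 443. -284.] [123. 300.] 53.6
scene (0.95, 'sat', 181, 'ctr', [345.0, 551.0], 'len', [195, 165], 'ang', 35.7)
scene (0.79, 'sat', 189, 'ctr', [286.0, 272.0], 'len', [130, 166], 'ang', 48.6)
scene (0.7, 'sat', 22, 'ctr', [469.0, 269.0], 'len', [176, 173], 'ang', 32.5)
```

Mat centre is (613,380), roughly square to the world. Descend behind the box and push +y.

```bash
python3 -m inch '70 0 0 -55 0 0 0;70 0 0 -55 0 0 0;70 0 0 -45 0 0 0;70 0 0 -12 0 0 0;70 0 0 0 0 0 0' && python3 -m inch '70 -3 8 0 0 0 0;70 -3 8 0 0 0 0;70 -2 8 0 0 0 -2;70 -2 8 0 0 0 -2;70 -2 8 0 0 0 -2' && python3 -m inch '70 -1 8 0 0 0 -2;70 -1 8 0 0 0 -2;70 -1 8 0 0 0 -2;70 -1 8 0 0 0 -2;70 -1 8 0 0 0 -2'; python3 n.py
```

```text
clock: 41.65
ee_pos: [477.0, 184.9, 13.2]
ee_rot: [0.605, 0.796, -0.0, -0.0]
force: [-0.0, -1.0, 0.8]
width: 0.7
finger_force: 0.0
clock: 42.28
ee_pos: [464.8, 225.7, 13.8]
ee_rot: [0.646, 0.763, 0.0, 0.0]
force: [-0.7, -3.1, 1.7]
width: 0.701
finger_force: 1.4
clock: 42.9
ee_pos: [459.7, 265.7, 13.8]
ee_rot: [0.71, 0.704, 0.0, 0.0]
force: [-0.0, -1.8, -0.2]
width: 0.701
finger_force: 1.1
ang 89.53 [459.7 265.7  13.8]
top gap {'red': [], 'blue': [], 'yellow': [], 'green': []} box {} orange []
scene gap {'red': [], 'blue': [], 'yellow': [], 'green': []} box {'blue': [([484.0, 373.0], 24)], 'green': [([592.0, 291.0], 24)]} orange []
jaw pred [461. 436.]
```

```bash
python3 -m inch '70 0 8 0 0 0 0;70 0 8 0 0 0 0;70 0 8 0 0 0 0;70 0 6 0 0 0 0;70 0 3 0 0 0 0' && python3 -m inch '70 0 -20 0 0 0 0;70 0 -20 60 0 0 0;70 0 0 60 0 0 0;70 -10 0 40 0 0 -10;70 -10 0 0 0 0 -10' && python3 -m inch '70 -20 20 0 0 0 -10;70 -20 20 0 0 0 -10;70 -20 20 0 0 0 -10;70 -20 20 0 0 0 -10;70 -20 20 0 0 0 -10' && python3 -m inch '70 -20 20 0 0 0 -10;70 0 20 0 0 0 -10;70 0 0 0 0 0 0'; python3 mat.py; python3 n.py; python3 -c "
from ov import *
view('b8.png',roi={'top':(180,110,165,121),'scene':(330,110,150,110)})"
```

```text
clock: 43.62
ee_pos: [459.9, 298.3, 12.9]
ee_rot: [0.71, 0.705, -0.0, 0.0]
force: [-0.3, -3.7, 2.5]
width: 0.701
finger_force: 1.6
clock: 44.25
ee_pos: [441.1, 257.6, 175.0]
ee_rot: [0.823, 0.568, 0.003, 0.0]
force: [-0.3, -0.3, -1.2]
width: 0.698
finger_force: 0.0
clock: 44.88
ee_pos: [339.3, 357.6, 172.0]
ee_rot: [0.986, 0.167, -0.0, 0.0]
force: [0.0, -0.2, 0.2]
width: 0.701
finger_force: 0.0
clock: 45.25
ee_pos: [320.0, 398.1, 172.0]
ee_rot: [1.0, -0.004, -0.0, -0.0]
force: [-0.2, 0.1, 0.1]
width: 0.698
finger_force: 0.0
top tool_mat 0.63 [466. 388.] [134. 142.] 1.6
top (0.87, 'sat', 24, 'ctr', [465.0, 377.0], 'len', [142, 130], 'ang', 1.4)
top (0.84, 'sat', 215, 'ctr', [236.0, 303.0], 'len', [129, 102], 'ang', 83.1)
top (0.52, 'sat', 172, 'ctr', [371.0, 606.0], 'len', [108, 40], 'ang', 35.2)
scene box_mat 0.79 [616. 378.] [170. 171.] 89.5
scene tool_mat 0.96 [ 443. -284.] [121. 299.] 53.4
scene (0.91, 'sat', 181, 'ctr', [346.0, 550.0], 'len', [195, 165], 'ang', 35.1)
scene (0.69, 'sat', 24, 'ctr', [483.0, 364.0], 'len', [196, 180], 'ang', 1.7)
scene (0.59, 'sat', 180, 'ctr', [259.0, 305.0], 'len', [177, 197], 'ang', 84.6)
ang -0.42 [320.  397.9 172.2]
top gap {'red': [], 'blue': [], 'yellow': [], 'green': []} box {'red': [([450.0, 379.0], 44)], 'blue': [([480.0, 404.0], 34)], 'yellow': [([448.0, 410.0], 44)], 'green': [([483.0, 378.0], 31)]} orange []
scene gap {'red': [], 'blue': [], 'yellow': [], 'green': []} box {'red': [([448.0, 375.0], 41)], 'blue': [([481.0, 403.0], 30)], 'yellow': [([446.0, 408.0], 31)], 'green': [([479.0, 375.0], 39), ([588.0, 291.0], 28)]} orange []
jaw pred [490. 397.]
top {'red': [], 'blue': [], 'yellow': [], 'green': []} orange []
scene {'red': [], 'blue': [], 'yellow': [], 'green': []} orange []
jaw pred [489.9 396.8] ang -0.4
```

View pics/b8.png

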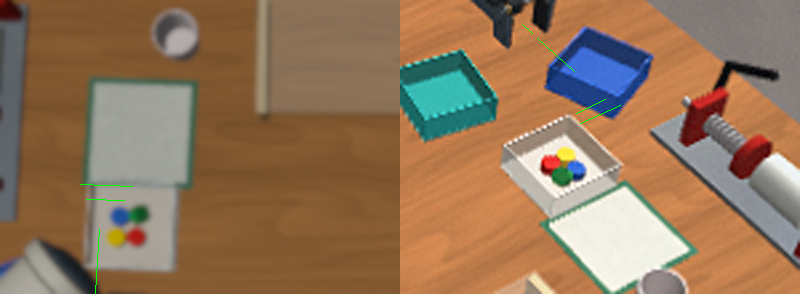

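The box is square at about (465,378), directly in front of the mat, with all four caps inside (top inset (128,226), scene inset (565,165)). Now push +x from behind.

```bash
python3 -m inch '70 36 -19 -40 0 0 0.5;70 0 0 -55 0 0 0;70 0 0 -45 0 0 0;70 0 0 -18 0 0 0;70 0 0 0 0 0 0' && python3 -m inch '70 10 0 0 0 0 0;70 10 0 0 0 0 0;70 10 0 0 0 0 0;70 10 0 0 0 0 0;70 10 0 0 0 0 0' && python3 -m inch '70 10 0 0 0 0 0;70 10 0 0 0 0 0;70 10 0 0 0 0 0;70 10 0 0 0 0 0;70 10 0 0 0 0 0';python3 -m inch '70 10 0 0 0 0 0;70 10 0 0 0 0 0;70 10 0 0 0 0 0;70 10 0 0 0 0 0;70 10 0 0 0 0 0';  python3 -m inch '70 9 0 0 0 0 0;70 7 0 0 0 0 0;70 6 0 0 0 0 0;70 4 0 0 0 0 0;70 0 0 0 0 0 0'; python3 mat.py; python3 n.py
```

```text
clock: 46.58
ee_pos: [355.3, 378.6, 13.1]
ee_rot: [1.0, 0.001, -0.001, 0.001]
force: [0.0, -0.5, 0.2]
width: 0.7
finger_force: 0.0
clock: 47.2
ee_pos: [406.5, 379.0, 14.3]
ee_rot: [1.0, 0.001, -0.0, 0.0]
force: [-3.2, 0.6, 2.6]
width: 0.701
finger_force: 1.6
clock: 47.82
ee_pos: [456.6, 379.1, 14.2]
ee_rot: [1.0, 0.001, -0.0, 0.0]
force: [-2.2, 0.0, 2.0]
width: 0.699
finger_force: 1.3
clock: 48.45
ee_pos: [506.6, 379.1, 14.2]
ee_rot: [1.0, 0.001, -0.0, 0.0]
force: [-2.0, 0.4, 1.9]
width: 0.701
finger_force: 1.0
clock: 49.08
ee_pos: [532.3, 379.2, 14.2]
ee_rot: [1.0, 0.001, 0.0, -0.0]
force: [-0.9, -0.0, 0.3]
width: 0.7
finger_force: 0.0
top box_mat 0.54 [612. 309.] [ 25. 163.] 89.3
top tool_mat 0.97 [ 442. -279.] [122. 302.] 53.4
top (0.91, 'sat', 183, 'ctr', [367.0, 584.0], 'len', [141, 56], 'ang', 25.2)
top (0.69, 'sat', 6, 'ctr', [631.0, 377.0], 'len', [93, 133], 'ang', 89.7)
top (0.61, 'sat', 214, 'ctr', [234.0, 320.0], 'len', [123, 139], 'ang', 82.7)
scene box_mat 0.6 [616. 308.] [174.  68.] 11.0
scene tool_mat 0.58 [ 445. -288.] [129. 303.] 55.1
scene (0.87, 'sat', 12, 'ctr', [626.0, 364.0], 'len', [167, 175], 'ang', 16.9)
scene (0.71, 'sat', 180, 'ctr', [261.0, 302.0], 'len', [170, 188], 'ang', 86.5)
scene (0.48, 'sat', 189, 'ctr', [319.0, 497.0], 'len', [118, 49], 'ang', 42.6)
ang 0.07 [531.9 379.2  14.2]
top gap {'red': [], 'blue': [], 'yellow': [], 'green': []} box {} orange []
scene gap {'red': [], 'blue': [], 'yellow': [], 'green': []} box {'red': [([598.0, 376.0], 45)], 'yellow': [([597.0, 407.0], 34)], 'green': [([586.0, 291.0], 26)]} orange []
jaw pred [702. 379.]
```

Back off, lift clear and check everything.

```bash
python3 -m inch '70 -25 0 0 0 0 0;70 -25 0 30 0 0 0;70 -40 -20 50 0 0 0;70 -40 -20 50 0 0 0;70 -20 -40 30 0 0 0' && python3 -m inch '70 0 -50 0 0 0 0;70 0 -50 0 0 0 0;70 0 -50 0 0 0 0;70 0 0 0 0 0 0;70 0 0 0 0 0 0'; python3 mat.py; python3 n.py; python3 -c "
from ov import *
p,d=cap('top');q,d=cap('scene')
a=cv2.resize(p[110:270,200:480],(800,457)[0:2] and (500,286),interpolation=cv2.INTER_CUBIC);b=cv2.resize(q[150:310,190:470],(500,286),interpolation=cv2.INTER_CUBIC)
cv2.imwrite('pics/f.png',np.vstack([a,b])[:,:,::-1])"
```

```text
clock: 50.3
ee_pos: [386.2, 302.1, 169.3]
ee_rot: [1.0, 0.002, 0.001, -0.001]
force: [0.5, -0.5, 0.2]
width: 0.701
finger_force: 0.0
clock: 50.92
ee_pos: [387.7, 152.0, 167.5]
ee_rot: [1.0, 0.0, 0.0, -0.0]
force: [-0.4, 0.8, 0.4]
width: 0.701
finger_force: 0.0
top box_mat 0.62 [607. 382.] [171. 174.] 0.6
top tool_mat 0.73 [ 442. -281.] [124. 304.] 53.2
top (0.83, 'sat', 6, 'ctr', [611.0, 379.0], 'len', [136, 139], 'ang', 1.0)
top (0.74, 'sat', 184, 'ctr', [329.0, 569.0], 'len', [146, 135], 'ang', 21.4)
top (0.61, 'sat', 214, 'ctr', [238.0, 323.0], 'len', [129, 130], 'ang', 82.7)
top (0.56, 'sat', 11, 'ctr', [416.0, -258.0], 'len', [213, 56], 'ang', 54.3)
scene box_mat 0.59 [611. 311.] [167.  41.] 3.2
scene tool_mat 0.57 [ 447. -287.] [127. 299.] 53.6
scene (0.94, 'sat', 12, 'ctr', [625.0, 364.0], 'len', [174, 181], 'ang', 17.0)
scene (0.71, 'sat', 183, 'ctr', [346.0, 552.0], 'len', [187, 159], 'ang', 36.4)
scene (0.69, 'sat', 181, 'ctr', [285.0, 286.0], 'len', [157, 173], 'ang', 54.8)
ang 0.09 [387.4 152.1 167.3]
top gap {'red': [], 'blue': [], 'yellow': [], 'green': []} box {'red': [([598.0, 379.0], 39)], 'yellow': [([598.0, 409.0], 41)]} orange []
scene gap {'red': [], 'blue': [], 'yellow': [], 'green': []} box {'red': [([598.0, 375.0], 44)], 'yellow': [([597.0, 407.0], 34)], 'green': [([588.0, 291.0], 28)]} orange []
jaw pred [557. 152.]
```

View pics/f.png

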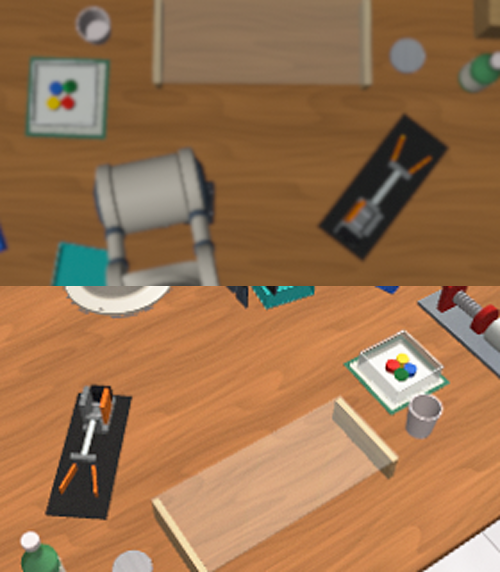

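The picture shows the box centred and square on its mat at (66,96) with all four caps inside. The reacher stands open on its black mat at (385,190), the bystanders are untouched and the arm is clear.

```bash
python3 -c "
from station import bot
print(bot.close_job())"
```

```text
the job is handed in; nothing more can be done
None
```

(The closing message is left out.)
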